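# Clear the pile on the laundry counter, each thing to its own place

### The arm

A 6-joint arm with a two-finger parallel gripper is mounted at the origin on the work surface; the furniture and walls round the work are solid. World frame = base frame: x ahead of the robot, y to its left, z up, the work surface at z = 0. Lengths are in m, angles in rad, forces in N, time in s.
With the tool pointing down it reaches from about 0.35 to 0.925 m from the base axis. Payload 6.4 kg.
Tool frame: the origin (TCP) lies on the front face of the gripper's body, between the roots of the fingers; the fingertips stand 73 mm ahead of it and the grasp point (between the pads) lies 54 mm ahead of it; z points along the fingers, y is the line along which they close (so a half turn about z gives the same grasp; the last joint's range is limited). The gripper opens to 85 mm and grips with 20 to 120 N. Pads are 22 mm wide; open, the fingers measure 114 mm over their backs; the gripper's body (76 mm by 85 mm) begins 54 mm behind the grasp point. The pads swing forward as they close: fully open they stand 13 mm farther back than shut.
Start: joints at [-1.308, 0.245, 1.558, -0, 1.339, -0.174], TCP at [0.275, -0.589, 0.304] pointing down, gripper open.
Joint ranges: [-3.13, 3.13], [-1.02, 2.26], [0.13, 2.54], [-0.95, 4.09], [0.21, 2.88], [-2.74, 2.74]. Speed limits (rad/s): [2.57, 2.57, 3.14, 3.14, 3.14, 3.14].

### API

Orientations are given as a 3x3 rotation matrix whose columns are the frame's x, y, z axes.
In Python, from workcell import ctrl gives the robot as it stands.
- The arm moves only by the tool arm_command, never from a script. Its arguments are lists of equal length, an entry for each row: "grip": the opening in per cent of the stroke, from 0 (shut) to 100 (fully open); "linear": the shift along the tool's x, y, z in m, a list of three; "twist": the turn, a rotation vector about the tool's x, y, z in rad, a list of three. A call has 1 to 8 rows; each row is the pose to reach, as a shift and turn from the pose commanded when the call began, along the tool's axes at that moment; what a row does not reach only later rows make up. A row lasts 1/12 s, in which the tool goes at most 41.7 mm and 7.16 degrees, less where a joint would pass 70% of its speed; a pose out of reach is approached as far as the arm can. A call with a gripper value outside its range is refused whole. The fingers move at their own pace and stop on an object; the grip force is fixed at half the most. Time passes only in rows, so rows that repeat a pose let the fingers close. It gives the time, the measured TCP pose, the force, the opening and the grip force at its end, in the units of the state.
- ctrl.observe(): the state, without advancing time (a new reading comes with each control period).
- ctrl.snapshot(name): name is "scene" or "side" or "wrist"; returns a dict with "pixels" (420x560x3 uint8, blue, green, red), "mtx" (3x3 intrinsics, pixels), "R" (3x3) and "t" (3): a world point X has camera coordinates R X + t. Camera axes: x right, y down, z forward; pixel columns grow to the right and rows downward; lengths in m; the calibration is good to about 2 mm. A picture is of the moment at which its call begins. There is no depth.
- ctrl.job_done(): hands the job in; it is judged then, once.
The state is a dict: "time": time; "q": joint angles; "qvel": joint speeds; "joint_torque": joint torques, N m; "position": TCP position; "ee_rot": TCP orientation; "wrist_force": force on the tool from outside, world axes, zero at the start; "wrist_torque": the same for the moment, N m; "finger_gap": finger opening in m; "finger_force": force on a finger pad.
Only numpy, scipy, OpenCV 4.12 (cv2) and the standard library are available. Lean on these libraries where they do the work, as an engineer would, in place of code of your own. Each camera call takes 0.05 s, during which the arm holds its last target. There are 200 camera calls.

### The job

Take the little pile on the counter apart and put each thing away, one at a time in this order: stand the rubber stamp upright in the middle of the closed ink-pad tin, stand the thread spool upright in the round wooden dish, push the small staple box down into the narrow gap between the two upright cheeks of the wooden holder until it rests on the base, centred between the cheeks, and last lay the soap box flat in the rectangular tray. Do not disturb the other things on the counter.

Things in the scene. Friction and masses are not known exactly. Their poses are not given: they have to be found in the camera images.
- rubber_stamp: Rubber stamp, 25 x 54 mm (x, y) wooden foot 17 mm tall with an upright round black knob handle, gripped as 24 mm thick, about 50 mm above the underside; 73 mm tall in all, 0.05 kg. Starts upright on top of the staple box, its long side along the staple box's long side. Origin: centre of its underside; z up.
- spool: Spool of white thread, 28 mm diameter, 50 mm tall, standing on end on one end of the soap box, about 49 mm beside the staple box's centre. Origin: centre of its underside; z up.
- staple_box: Small closed box of staples, 37 x 59 x 30 mm (x, y, z). Starts flat on the other end of the soap box, lying across it: its long y axis is along the soap box's x. Origin: centre of its underside; z up.
- soap_box: Closed box of soap, 59 x 89 x 34 mm (x, y, z), lying flat on the counter at the bottom of the pile. Origin: centre of its underside; z up.
- ink_pad: Closed flat ink-pad tin, 70 x 100 mm (x, y), 13 mm tall, fixed to the counter: place of the rubber stamp. Origin: centre of its underside; z up.
- dish: Shallow round wooden dish, 73 mm across the rim, 13 mm tall, flat inner floor of about 54 mm diameter at 5 mm, fixed: place of the spool. Origin: centre of its underside; z up.
- bay: Wooden holder, fixed: place of the staple box. Base 78 x 66 mm (x, y), 6 mm thick; two cheeks at x = -26.5 and +26.5 mm, 44 mm long along y, 38 mm above the counter. The gap between them is 43 mm wide (x), open at both y ends, flared over its top 13 mm. The box goes in from above, its y along the holder's y (either way), underside on the base. Origin: centre of the underside; z up.
- tray: Shallow rectangular wooden tray, outside 89 x 119 mm (x, y), inside 79 x 109 mm, walls 5 mm thick and 12 mm tall, inner floor at 5 mm, fixed: place of the soap box, long side along long side. Origin: centre of its underside; z up.
- token: Yellow round plastic token, 38 mm across, 8 mm thick, lying loose on the left between the places and the cups; leave it alone. Origin: centre of its underside.
- clothes_peg: Wooden clothes peg, 15 x 72 x 12 mm (x, y, z), lying loose at the far edge of the counter behind the scale; leave it alone. Origin: centre of its underside.
Not all that is in view belongs to the job. Leave any green or orange look-alike of the spool alone.

How it is judged:
On the way, in this order (a step that is already met when the one before it is completed fails the run):
1. the stamp stands released in the middle of the ink-pad tin (x of rubber_stamp in the frame of ink_pad between -0.015 and 0.015 m and y of rubber_stamp in the frame of ink_pad between -0.015 and 0.015 m and z of rubber_stamp in the frame of ink_pad between 0.01 and 0.016 m and angle between rubber_stamp's own z axis and vertical below 0.08 rad and linear speed of rubber_stamp below 0.02 m/s and contact force between the fingers and rubber_stamp below 0.05 N), for 0.2 s.
2. the spool stands released in the dish (x of spool in the frame of dish between -0.015 and 0.015 m and y of spool in the frame of dish between -0.015 and 0.015 m and z of spool in the frame of dish between 0.002 and 0.008 m and angle between spool's own z axis and vertical below 0.08 rad and linear speed of spool below 0.02 m/s and contact force between the fingers and spool below 0.05 N), for 0.2 s.
3. the staple box is home in the gap and released (x of staple_box in the frame of bay between -0.006 and 0.006 m and y of staple_box in the frame of bay between -0.01 and 0.01 m and z of staple_box in the frame of bay between 0.003 and 0.009 m and angle between staple_box's own z axis and vertical below 0.08 rad and angle between the y axis of staple_box and the y axis of bay, either way round below 0.15 rad and linear speed of staple_box below 0.02 m/s and contact force between the fingers and staple_box below 0.05 N), for 0.2 s.
4. the soap box lies released in the tray (x of soap_box in the frame of tray between -0.013 and 0.013 m and y of soap_box in the frame of tray between -0.013 and 0.013 m and z of soap_box in the frame of tray between 0.002 and 0.008 m and angle between soap_box's own z axis and vertical below 0.08 rad and angle between the y axis of soap_box and the y axis of tray, either way round below 0.3 rad and linear speed of soap_box below 0.02 m/s and contact force between the fingers and soap_box below 0.05 N), for 0.2 s.
At the end, for the whole second after the job is handed in: Released, at rest, upright (0.08 rad), on their floors (3 mm): stamp within 15 mm (x, y) of tin centre; spool 15 mm of dish centre; staple box 6 mm across, 10 mm along the gap from its centre, 0.15 rad of its direction; soap box 13 mm of tray centre, 0.3 rad of its direction (all of step 1 and all of step 2 and all of step 3 and all of step 4); the robot touches nothing.
It fails at once if the token is shifted more than 20 mm (distance of token from where it was at the start of the episode above 0.02 m).
It fails at once if the clothes peg is shifted more than 20 mm (distance of clothes_peg from where it was at the start of the episode above 0.02 m).
It also fails if it takes over 138 s, if anything falls off the work surface, if the arm or the gripper's body presses on something with over 40 N, if the wrist force passes 120 N, or if a joint passes its speed limit or range.

## Working session

There is one attempt and no reset: what is moved stays moved. The work goes in short steps, Python scripts to look and compute and a tool call to move; the robot and the scene stay as the last step left them, time stands still between calls to the robot, and variables do not carry over. Pictures are saved under pics/ and viewed, at most 16 in all, crops included, and the job is handed in when it is done.

Besides the shell and the picture viewer there is one more tool, called as name(argument=value, ...) on one line, values as JSON. arm_command: Moves the arm, as the interface text tells. Its arguments: {"type":"object","properties":{"grip":{"type":"array"},"linear":{"type":"array"},"twist":{"type":"array"}},"required":["grip","linear","twist"]}

```bash
mkdir -p pics; ls; cat > h.py <<'E'
import numpy as np, cv2, json
from workcell import ctrl
def snap(n,f):
    s=ctrl.snapshot(n); im=np.array(s["pixels"]); cv2.imwrite(f"pics/{f}.png",im)
    np.savez(f"pics/{f}.npz",m=s["mtx"],R=s["R"],t=s["t"]); return s
def cal(f):
    d=np.load(f"pics/{f}.npz"); return d["m"],d["R"],d["t"]
def ray(f,u,v):
    m,R,t=cal(f); R=np.array(R); d=R.T@np.linalg.solve(m,[u,v,1.]); return -R.T@t,d
def atz(f,u,v,z):
    c,d=ray(f,u,v); return c+d*(z-c[2])/d[2]
def tri(*obs):
    A=np.zeros((3,3));b=np.zeros(3)
    for f,u,v in obs:
        c,d=ray(f,u,v);d=d/np.linalg.norm(d);P=np.eye(3)-np.outer(d,d);A+=P;b+=P@c
    return np.linalg.solve(A,b)
def proj(f,X):
    m,R,t=cal(f);p=m@(R@np.array(X)+t);return p[:2]/p[2]
E
python3 - <<'E'
from h import *
for n in("scene","side","wrist"):
    s=snap(n,n+"0"); print(n,-np.array(s["R"]).T@s["t"])
o=ctrl.observe();print({k:np.round(v,3).tolist() for k,v in o.items()})
a=cv2.imread("pics/scene0.png");b=cv2.imread("pics/side0.png")
E
```

```text
pics
scene [1.13333031 0.57889285 0.61710546]
side [-0.11681968  0.51017428  1.15538017]
wrist [ 0.34969965 -0.55381778  0.37287628]
{'time': 0.15, 'q': [-1.308, 0.246, 1.559, -0.0, 1.339, -0.174], 'qvel': [-0.0, -0.003, -0.003, 0.001, -0.001, -0.0], 'joint_torque': [0.001, -42.999, -32.655, -0.0, 0.004, 0.0], 'position': [0.275, -0.589, 0.303], 'ee_rot': [[0.906, 0.423, -0.0], [0.423, -0.906, 0.001], [0.0, -0.001, -1.0]], 'wrist_force': [-0.049, 0.051, -0.615], 'wrist_torque': [-0.016, 0.025, 0.035], 'finger_force': 0.0, 'finger_gap': 0.086}
```

View pics/scene0.png

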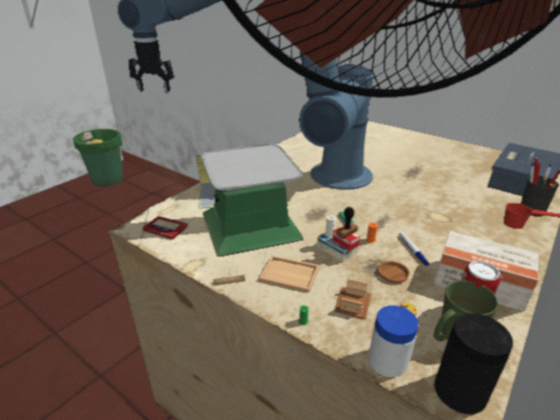

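View pics/side0.png

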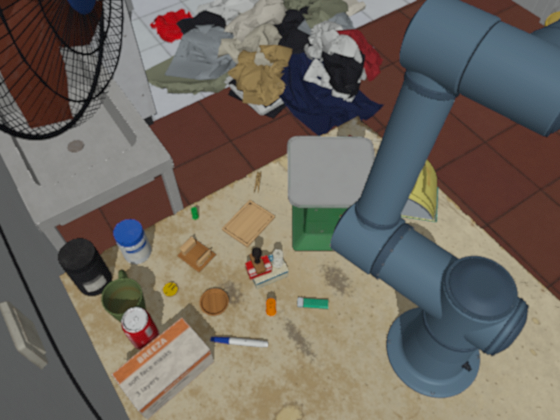

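The scene view shows the pile at (343,235), tray (290,273), holder (353,298), dish (393,272), peg (228,280), token (408,309), and a dark red flat thing at (165,227) which may be the tin. The white spool is at (330,226) on the pile, and the orange (372,232) and green (304,315) ones are look-alikes.

```bash
python3 - <<'E'
from h import *
for n,p in dict(tin=(165,227),tray=(290,273),bay=(353,303),dish=(393,272),peg=(228,280),token=(408,309),pile=(340,245),scalefoot1=(206,215),sf2=(222,248),sf3=(301,238)).items(): print(n,atz("scene0",*p,0.01).round(3))
for n,p in dict(tray=(249,223),bay=(197,253),dish=(214,301),peg=(257,182),token=(171,289),pile=(267,270)).items(): print('side',n,atz("side0",*p,0.01).round(3))
a=cv2.imread("pics/scene0.png");b=cv2.imread("pics/side0.png")
c1=cv2.resize(a[195:305,130:280],None,fx=2.66,fy=2.66,interpolation=2)[:290]
c2=cv2.resize(a[195:270,300:400],None,fx=4,fy=4,interpolation=2)
c3=cv2.resize(b[235:310,230:330],None,fx=4,fy=4,interpolation=2)
c4=cv2.resize(b[190:290,150:290],None,fx=2.85,fy=2.85,interpolation=2)
f=lambda c:cv2.resize(c[:300,:400],(400,300)) if c.shape[:2]!=(300,400) else c
cv2.imwrite("pics/c.png",np.vstack([np.hstack([f(c1),f(c2)]),np.hstack([f(c3),f(c4)])]))
E
```

```text
tin [ 0.586 -0.211  0.01 ]
tray [0.539 0.169 0.01 ]
bay [0.539 0.333 0.01 ]
dish [0.392 0.359 0.01 ]
peg [0.643 0.072 0.01 ]
token [0.486 0.433 0.01 ]
pile [0.373 0.208 0.01 ]
scalefoot1 [ 0.476 -0.167  0.01 ]
sf2 [ 0.563 -0.023  0.01 ]
sf3 [0.408 0.111 0.01 ]
side tray [0.531 0.167 0.01 ]
side bay [0.53  0.327 0.01 ]
side dish [0.389 0.359 0.01 ]
side peg [0.635 0.074 0.01 ]
side token [0.477 0.43  0.01 ]
side pile [0.386 0.205 0.01 ]
```

View pics/c.png

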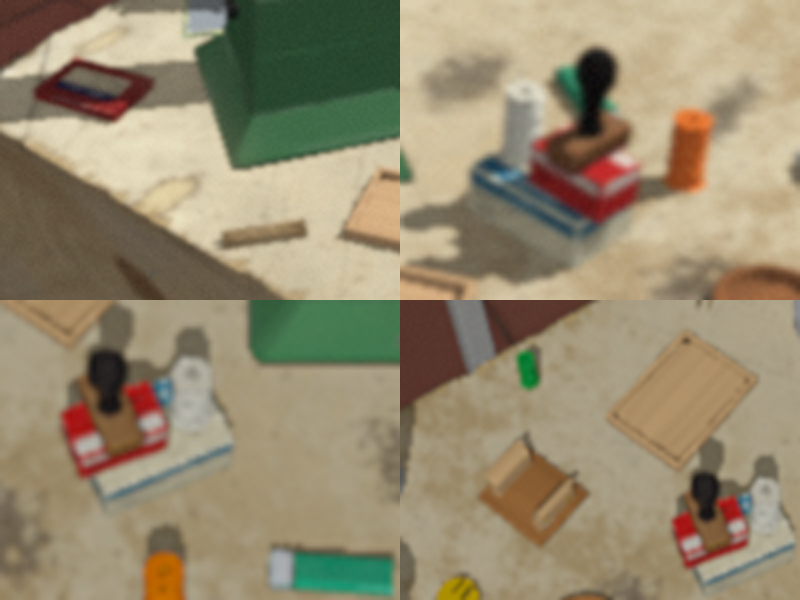

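View pics/wrist0.png

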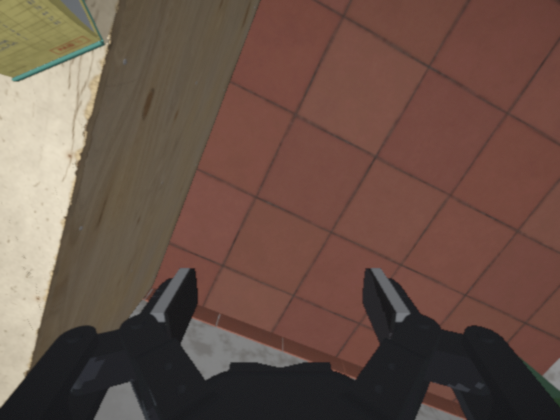

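The crop confirms the dark red tin with a window (165,227) left of the scale; the pile has the white spool at one end, with the red staple box and stamp on the other. Next, the clearance heights and the wrist camera geometry.

```bash
python3 - <<'E'
from h import *
for a,b in [((298,177),(289,137)),((221,187),(372,138)),((285,148),(290,206))]: print(tri(("scene0",*a),("side0",*b)).round(3))
print('yellow',tri(("scene0",198,156),("side0",436,165)), atz("wrist0",103,42,0.1).round(3),atz("wrist0",103,42,0.2).round(3))
# camera axis in tool frame
o=ctrl.observe();m,R,t=cal("wrist0");E=np.array(o["ee_rot"]);print((E.T@R.T).round(3),(E.T@(-R.T@t-o["position"])).round(3),m)
# stamp knob top, spool top
print('knob',tri(("scene0",349,210),("side0",257,252)),'spool',tri(("scene0",330.5,217),("side0",278.5,252)))
E
```

```text
[0.5   0.102 0.264]
[ 0.468 -0.154  0.139]
[0.412 0.098 0.236]
yellow [ 0.35003217 -0.31526597  0.10576324] [ 0.338 -0.397  0.1  ] [ 0.342 -0.454  0.2  ]
[[ 0.001 -0.947 -0.321]
 [ 1.     0.001  0.   ]
 [ 0.    -0.321  0.947]] [ 0.083 -0.    -0.07 ] [[289.70081118   0.         279.75824508]
 [  0.         289.70081118 211.53812767]
 [  0.           0.           1.        ]]
knob [0.38693321 0.22879766 0.12791407] spool [0.37800951 0.17558599 0.08474851]
```

arm_command(grip=[100, 100, 100, 100, 100, 100, 100], linear=[[0.207, -0.107, -0.06], [0.207, -0.107, -0.06], [0.207, -0.107, -0.06], [0.207, -0.107, -0.06], [0.207, -0.107, -0.06], [0.207, -0.107, -0.06], [0.207, -0.107, -0.06]], twist=[[0, 0, 0], [0, 0, 0], [0, 0, 0], [0, 0, 0], [0, 0, 0], [0, 0, 0], [0, 0, 0]])

```text
time: 0.73
position: [0.4204, -0.4007, 0.3661]
ee_rot: [[0.904, 0.428, 0.003], [0.428, -0.904, -0.001], [0.002, 0.003, -1.0]]
wrist_force: [-0.1, -0.4, 0.8]
finger_gap: 0.085
finger_force: 0.0
```

arm_command(grip=[100, 100, 100, 100, 100, 100, 100, 100], linear=[[0.207, -0.107, -0.04], [0.207, -0.107, -0.04], [0.207, -0.107, -0.04], [0.207, -0.107, -0.04], [0.207, -0.107, -0.04], [0.207, -0.107, -0.04], [0.207, -0.107, -0.04], [0.207, -0.107, -0.04]], twist=[[0, 0, 0], [0, 0, 0], [0, 0, 0], [0, 0, 0], [0, 0, 0], [0, 0, 0], [0, 0, 0], [0, 0, 0]])

```text
time: 1.4
position: [0.5601, -0.2191, 0.4036]
ee_rot: [[0.905, 0.425, -0.001], [0.425, -0.905, -0.0], [-0.001, -0.0, -1.0]]
wrist_force: [-0.9, 0.1, -0.8]
finger_gap: 0.0856
finger_force: 0.0
```

```bash
cat >> h.py <<'E'
def plan(x,y,z,yaw=None):
    "tool-axis shift and twist to TCP x,y,z, tool down, tool-x at yaw"
    from scipy.spatial.transform import Rotation as Ro
    o=ctrl.observe();E=np.array(o["ee_rot"]);p=np.array(o["position"])
    if yaw is None: yaw=np.arctan2(E[1,0],E[0,0])
    c,s=np.cos(yaw),np.sin(yaw);T=np.array([[c,s,0],[s,-c,0],[0,0,-1]])
    l=E.T@(np.array([x,y,z])-p);w=Ro.from_matrix(E.T@T).as_rotvec()
    print("lin",l.round(4),"tw",w.round(4),"rows",round(max(np.linalg.norm(l)/.0417,np.linalg.norm(w)/.125),1),'t',round(o['time'],2))
E
python3 - <<'E'
from h import *
s=snap("wrist","w1");o=ctrl.observe();print(np.round(o["position"],3),np.round(o['ee_rot'],3).tolist(),np.round(o['q'],2),o['time'])
E
```

```text
[ 0.559 -0.22   0.403] [[0.906, 0.424, -0.001], [0.424, -0.906, -0.0], [-0.001, -0.0, -1.0]] [-0.56  0.07  1.58 -0.    1.5   0.57] 1.45
```

View pics/w1.png

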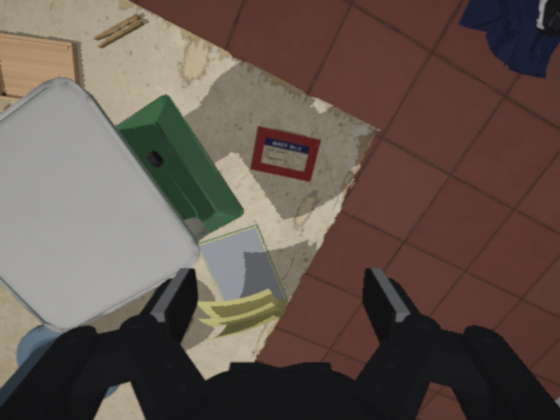

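The wrist view shows the tin with its label: corners at (260,127), (320,139), (310,182), (251,170). The scale plate is to the left and a yellow folder at (240,310).

```bash
python3 - <<'E'
from h import *
C=[(260,127),(320,139),(310,182),(251,170)]
P=np.array([atz("w1",*c,.013) for c in C]);print(P.round(3),P.mean(0).round(4),[np.linalg.norm(P[i]-P[i-1]).round(3) for i in range(4)])
c=np.mean(C,0);print(tri(("w1",*c),("scene0",165.5,226.5)))
# next: view of pile; target TCP so that camera looks at it
plan(.37,.20,.42,None)
E
```

```text
[[ 0.604 -0.165  0.013]
 [ 0.627 -0.256  0.013]
 [ 0.56  -0.273  0.013]
 [ 0.537 -0.179  0.013]] [ 0.5823 -0.2186  0.013 ] [np.float64(0.068), np.float64(0.094), np.float64(0.069), np.float64(0.097)]
[ 0.58113663 -0.21788984  0.00617695]
lin [ 0.0062 -0.4607 -0.0165] tw [-0.0004  0.001  -0.    ] rows 11.1 t 1.45
```

arm_command(grip=[100, 100, 100, 100, 100, 100, 100], linear=[[0, -0.23, -0.02], [0, -0.23, -0.02], [0, -0.23, -0.02], [0, -0.23, -0.02], [0, -0.23, -0.02], [0, -0.23, -0.02], [0, -0.23, -0.02]], twist=[[0, 0, 0], [0, 0, 0], [0, 0, 0], [0, 0, 0], [0, 0, 0], [0, 0, 0], [0, 0, 0]])

```text
time: 2.03
position: [0.4605, -0.0098, 0.4243]
ee_rot: [[0.905, 0.425, 0.001], [0.425, -0.905, 0.0], [0.001, 0.0, -1.0]]
wrist_force: [0.6, -0.8, 0.1]
finger_gap: 0.0852
finger_force: 0.0
```

arm_command(grip=[100, 100, 100, 100, 100, 100, 100, 100], linear=[[0, -0.23, 0], [0, -0.23, 0], [0, -0.23, 0], [0, -0.23, 0], [0, -0.23, 0], [0, -0.23, 0], [0, -0.23, 0], [0, -0.23, 0]], twist=[[0, 0, 0], [0, 0, 0], [0, 0, 0], [0, 0, 0], [0, 0, 0], [0, 0, 0], [0, 0, 0], [0, 0, 0]])

```text
time: 2.7
position: [0.3652, 0.1964, 0.4234]
ee_rot: [[0.906, 0.423, -0.0], [0.423, -0.906, -0.001], [-0.001, 0.001, -1.0]]
wrist_force: [-0.4, -0.4, 0.2]
finger_gap: 0.0855
finger_force: 0.0
```

```bash
python3 - <<'E'
from h import *
s=snap("wrist","w2");o=ctrl.observe();print(np.round(o["position"],3),np.round(o['q'],2),o['time'])
E
```

```text
[0.366 0.196 0.423] [ 0.22 -0.42  1.97 -0.    1.6   1.35] 2.75
```

View pics/w2.png

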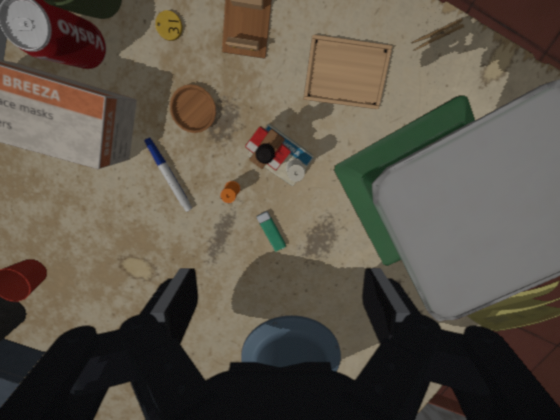

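The wrist view shows everything: the stamp knob at (265,154), white spool (297,173), dish (194,108), tray (348,70), holder (246,25). I'll enlarge it.

```bash
python3 - <<'E'
from h import *
a=cv2.imread("pics/w2.png")
c=np.vstack([cv2.resize(a[0:130,155:415],None,fx=3,fy=3,interpolation=2)[:390,:780]])
cv2.imwrite("pics/c2.png",c)
d=cv2.resize(a[110:200,220:340],None,fx=6.5,fy=6.5,interpolation=2);cv2.imwrite("pics/c3.png",d)
E
```

```text
(no output)
```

View pics/c2.png

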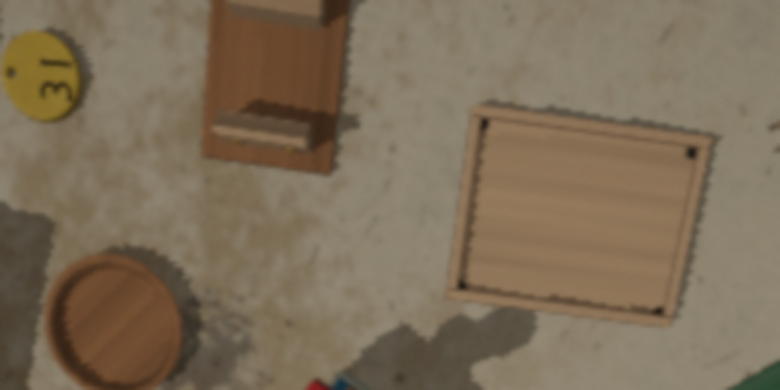

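View pics/c3.png

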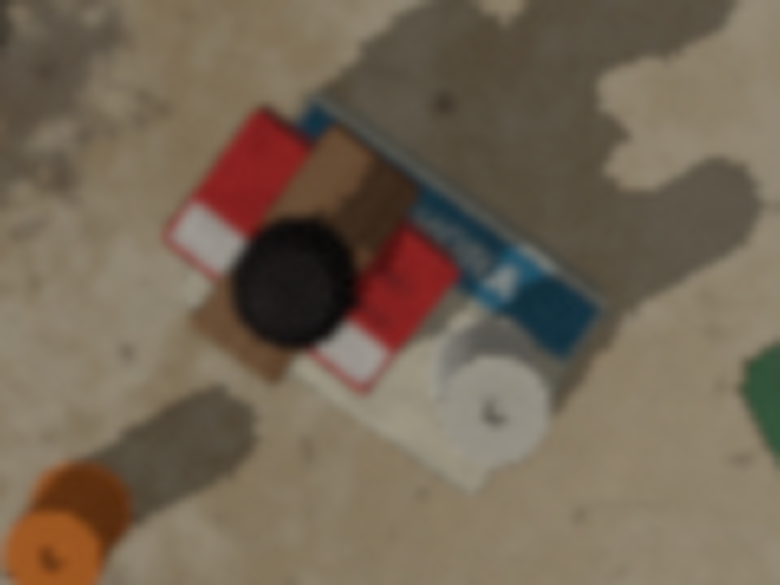

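```bash
python3 - <<'E'
from h import *
A=lambda x,y:(220+x/6.5,110+y/6.5)
B=lambda x,y:(155+x/3,y/3)
def rect(n,C,z,f=A):
    P=np.array([atz("w2",*f(*c),z) for c in C]);e=P-np.roll(P,1,0)
    print(n,P.mean(0).round(4),'edges',[(np.hypot(*v[:2]).round(3),np.degrees(np.arctan2(v[1],v[0])).round(1)) for v in e])
rect('foot',[(335,125),(418,190),(275,382),(190,312)],.081)
rect('staple',[(262,107),(460,270),(365,392),(165,235)],.064)
rect('tray',[(475,103),(715,135),(670,322),(450,297)],.012,B)
print('knob',tri(("w2",*A(294,282)),("scene0",349,211),("side0",257,253)),atz("w2",*A(294,282),.13))
print('spool',tri(("w2",*A(495,408)),("scene0",330.5,217)),atz("w2",*A(495,408),.084))
print('dish',atz("w2",*B(114,323),.013),tri(("w2",*B(114,323)),("scene0",393,270.5)))
print('soap',[atz("w2",*A(*c),.034).round(4) for c in[(315,97),(605,305),(475,490)]])
print('baseedge',atz("w2",*B(203,157),.006),atz("w2",*B(332,173),.006))
E
```

```text
foot [0.3893 0.2275 0.081 ] edges [(np.float64(0.051), np.float64(-14.1)), (np.float64(0.022), np.float64(-102.1)), (np.float64(0.052), np.float64(167.8)), (np.float64(0.024), np.float64(75.0))]
staple [0.3885 0.2253 0.064 ] edges [(np.float64(0.035), np.float64(-14.0)), (np.float64(0.056), np.float64(-103.7)), (np.float64(0.035), np.float64(167.2)), (np.float64(0.057), np.float64(76.7))]
tray [0.5363 0.1631 0.012 ] edges [(np.float64(0.088), np.float64(18.8)), (np.float64(0.119), np.float64(-71.5)), (np.float64(0.087), np.float64(-163.2)), (np.float64(0.116), np.float64(109.0))]
knob [0.38747663 0.22850559 0.12440829] [0.38978885 0.22743903 0.13      ]
spool [0.37718915 0.17576096 0.08403898] [0.37717642 0.17576982 0.084     ]
dish [0.39022468 0.35713072 0.013     ] [0.39002371 0.3575603  0.01215212]
soap [array([0.4176, 0.2395, 0.034 ]), array([0.4034, 0.1559, 0.034 ]), array([0.3488, 0.1644, 0.034 ])]
baseedge [0.48212904 0.34501229 0.006     ] [0.50290383 0.28379228 0.006     ]
```

The measurements agree: stamp at (.389,.228), spool top at .084, dish at z .012. In the pictures the staple box's long side lies along the soap box's long side, so I'll recheck that once the stamp is off. Stamp grasp next.

```bash
python3 -c "
from h import *
plan(.389,.2278,.30);plan(.389,.2278,.166)"
```

```text
lin [ 0.0348 -0.0191  0.1234] tw [0.0006 0.0008 0.    ] rows 3.1 t 2.75
lin [ 0.035  -0.0192  0.2574] tw [0.0006 0.0008 0.    ] rows 6.2 t 2.75
```

arm_command(grip=[100, 100, 100, 100, 100, 100, 100, 100], linear=[[0.035, -0.019, 0.123], [0.035, -0.019, 0.123], [0.035, -0.019, 0.123], [0.035, -0.019, 0.123], [0.035, -0.019, 0.16], [0.035, -0.019, 0.2], [0.035, -0.019, 0.2], [0.035, -0.019, 0.2]], twist=[[0, 0, 0], [0, 0, 0], [0, 0, 0], [0, 0, 0], [0, 0, 0], [0, 0, 0], [0, 0, 0], [0, 0, 0]])

```text
time: 3.42
position: [0.3888, 0.2276, 0.2236]
ee_rot: [[0.907, 0.421, -0.003], [0.421, -0.907, -0.001], [-0.004, -0.0, -1.0]]
wrist_force: [0.3, -0.3, 0.6]
finger_gap: 0.0853
finger_force: 0.0
```

arm_command(grip=[100, 100, 100, 100, 100, 80, 60, 50], linear=[[0, 0, 0.03], [0, 0, 0.057], [0, 0, 0.057], [0, 0, 0.057], [0, 0, 0.057], [0, 0, 0.057], [0, 0, 0.057], [0, 0, 0.057]], twist=[[0, 0, 0], [0, 0, 0], [0, 0, 0], [0, 0, 0], [0, 0, 0], [0, 0, 0], [0, 0, 0], [0, 0, 0]])

```text
time: 4.08
position: [0.3895, 0.2291, 0.1684]
ee_rot: [[0.906, 0.423, 0.003], [0.423, -0.906, 0.001], [0.003, 0.0, -1.0]]
wrist_force: [-1.0, 0.9, -0.4]
finger_gap: 0.0514
finger_force: 0.0
```

```bash
python3 - <<'E'
from h import *
snap("wrist","w3");snap("scene","s3");snap("side","d3")
a=cv2.imread("pics/w3.png");b=cv2.imread("pics/s3.png")[185:270,290:400];d=cv2.imread("pics/d3.png")[225:310,220:330]
f=lambda c:cv2.resize(c,(388,300),interpolation=2)
cv2.imwrite("pics/c4.png",np.hstack([cv2.resize(a,(412,600))[:, :],np.vstack([f(b),f(d)])]))
o=ctrl.observe();print(o['position'],o['finger_gap'])
E
```

```text
[0.38880275 0.2290034  0.16735195] 0.0424991359595898
```

View pics/c4.png

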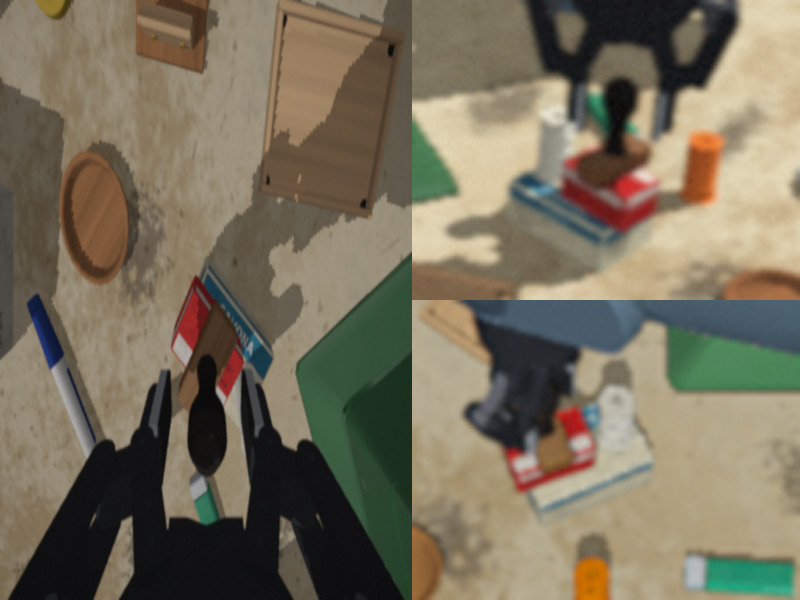

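The knob is between the fingers (wrist (207,420)), above the foot and clear of the spool. I'll close and lift.

arm_command(grip=[30, 20, 10, 5, 5, 5, 5, 5], linear=[[0, 0, 0], [0, 0, 0], [0, 0, 0], [0, 0, 0], [0, 0, 0], [0, 0, 0], [0, 0, 0], [0, 0, 0]], twist=[[0, 0, 0], [0, 0, 0], [0, 0, 0], [0, 0, 0], [0, 0, 0], [0, 0, 0], [0, 0, 0], [0, 0, 0]])

```text
time: 4.9
position: [0.3888, 0.229, 0.1671]
ee_rot: [[0.906, 0.423, 0.0], [0.423, -0.906, 0.0], [0.0, -0.0, -1.0]]
wrist_force: [-0.7, 1.2, 3.8]
finger_gap: 0.0225
finger_force: 58.6
```

arm_command(grip=[5, 5, 5, 5, 5, 5, 5, 5], linear=[[0, 0, -0.01], [0, 0, -0.03], [0, 0, -0.06], [0, 0, -0.1], [0, 0, -0.14], [0, 0, -0.18], [0, 0, -0.22], [0, 0, -0.26]], twist=[[0, 0, 0], [0, 0, 0], [0, 0, 0], [0, 0, 0], [0, 0, 0], [0, 0, 0], [0, 0, 0], [0, 0, 0]])

```text
time: 5.57
position: [0.3879, 0.2285, 0.4291]
ee_rot: [[0.906, 0.423, 0.0], [0.423, -0.906, -0.0], [0.0, 0.001, -1.0]]
wrist_force: [1.3, 0.5, -0.9]
finger_gap: 0.0226
finger_force: 58.7
```

```bash
python3 - <<'E'
from h import *
snap("wrist","w4")
a=cv2.imread("pics/w4.png");b=cv2.resize(a[140:260,210:350],(800,600)[:2] and (700,600),interpolation=2)
cv2.imwrite("pics/c5.png",np.hstack([cv2.resize(a,(400,300)),cv2.resize(a[130:240,215:362],(400,300),interpolation=2)]))
o=ctrl.observe();print(o['position'],o['finger_gap'],o['finger_force']); plan(.582,-.218,.43)
E
```

```text
[0.38987013 0.22913593 0.43867878] 0.022755798239133828 58.71995951165445
lin [-0.0152  0.4864  0.0099] tw [ 0.0029 -0.0149 -0.    ] rows 11.7 t 5.62
```

View pics/c5.png

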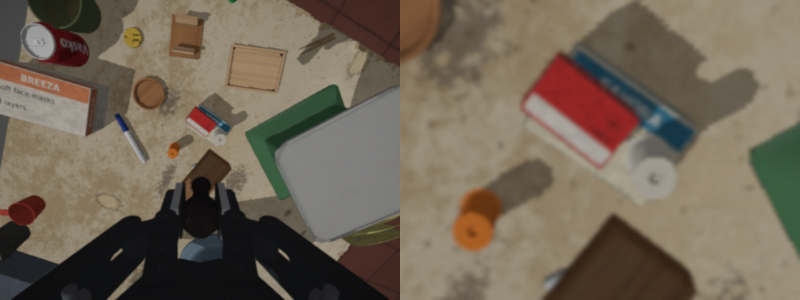

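The stamp is held upright, and the staple box (red) lies with its long side along the soap box. Over the scale to the tin.

arm_command(grip=[5, 5, 5, 5, 5, 5, 5, 5], linear=[[0, 0.035, 0], [0, 0.07, 0], [0, 0.105, 0], [-0.003, 0.14, 0], [-0.005, 0.175, 0], [-0.007, 0.21, 0], [-0.007, 0.243, 0], [-0.007, 0.243, 0]], twist=[[0, 0, 0], [0, 0, 0], [0, 0, 0], [0, 0, 0], [0, 0, 0], [0, 0, 0], [0, 0, 0], [0, 0, 0]])

```text
time: 6.28
position: [0.4861, 0.0014, 0.4262]
ee_rot: [[0.909, 0.418, -0.001], [0.418, -0.909, -0.002], [-0.002, 0.001, -1.0]]
wrist_force: [-1.0, 0.2, -1.2]
finger_gap: 0.0222
finger_force: 58.9
```

arm_command(grip=[5, 5, 5, 5, 5, 5, 5, 5], linear=[[0, 0.035, 0], [0, 0.07, 0], [0, 0.105, 0], [-0.003, 0.14, 0], [-0.005, 0.175, 0], [-0.007, 0.21, 0], [-0.007, 0.243, 0], [-0.007, 0.243, 0]], twist=[[0, 0, 0], [0, 0, 0], [0, 0, 0], [0, 0, 0], [0, 0, 0], [0, 0, 0], [0, 0, 0], [0, 0, 0]])

```text
time: 6.95
position: [0.5822, -0.2218, 0.4252]
ee_rot: [[0.908, 0.419, -0.002], [0.419, -0.908, -0.001], [-0.002, -0.0, -1.0]]
wrist_force: [0.1, -0.0, 0.3]
finger_gap: 0.023
finger_force: 59.1
```

```bash
python3 -c "
from h import *
plan(.582,-.218,.15)"
```

```text
lin [ 0.002  -0.0034  0.2752] tw [-0.0003  0.0021 -0.    ] rows 6.6 t 6.95
```

arm_command(grip=[5, 5, 5, 5, 5, 5, 5, 5], linear=[[0.002, -0.0035, 0.04], [0.002, -0.0035, 0.08], [0.002, -0.0035, 0.12], [0.002, -0.0035, 0.12], [0.002, -0.0035, 0.12], [0.002, -0.0035, 0.12], [0.002, -0.0035, 0.12], [0.002, -0.0035, 0.12]], twist=[[0, 0, 0], [0, 0, 0], [0, 0, 0], [0, 0, 0], [0, 0, 0], [0, 0, 0], [0, 0, 0], [0, 0, 0]])

```text
time: 7.62
position: [0.583, -0.2138, 0.3106]
ee_rot: [[0.906, 0.423, 0.005], [0.423, -0.906, -0.003], [0.003, 0.005, -1.0]]
wrist_force: [-0.9, -1.0, -0.3]
finger_gap: 0.0228
finger_force: 59.1
```

```bash
python3 - <<'E'
from h import *
print('plate',[atz("w1",*p,.25).round(3) for p in[(198,250),(120,110)]],'body',[atz("w1",*p,.02).round(3) for p in [(241,213),(168,98)]])
snap("wrist","w6")
a=cv2.imread("pics/w6.png");cv2.imwrite("pics/w6c.png",a[60:420,120:440])
plan(.582,-.218,.119)
E
```

```text
plate [array([ 0.505, -0.168,  0.25 ]), array([ 0.587, -0.078,  0.25 ])] body [array([ 0.466, -0.193,  0.02 ]), array([ 0.585, -0.028,  0.02 ])]
lin [-0.003   0.0027  0.191 ] tw [ 0.004  -0.0027 -0.    ] rows 4.6 t 7.67
```

View pics/w6c.png

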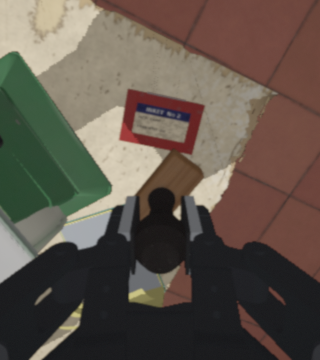

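```bash
python3 - <<'E'
from h import *
for z in(0,.1,.2,.3,.4):print(z,proj("scene0",[0,0,z]).round(0),proj("side0",[0,0,z]).round(0))
snap("scene","s7");a=cv2.imread("pics/s7.png")[0:300,100:400];cv2.imwrite("pics/s7c.png",cv2.resize(a,(600,600),interpolation=2))
E
```

```text
0 [341. 175.] [433. 350.]
0.1 [343. 147.] [444. 335.]
0.2 [346. 118.] [458. 317.]
0.3 [349.  86.] [474. 296.]
0.4 [352.  51.] [493. 271.]
```

View pics/s7c.png

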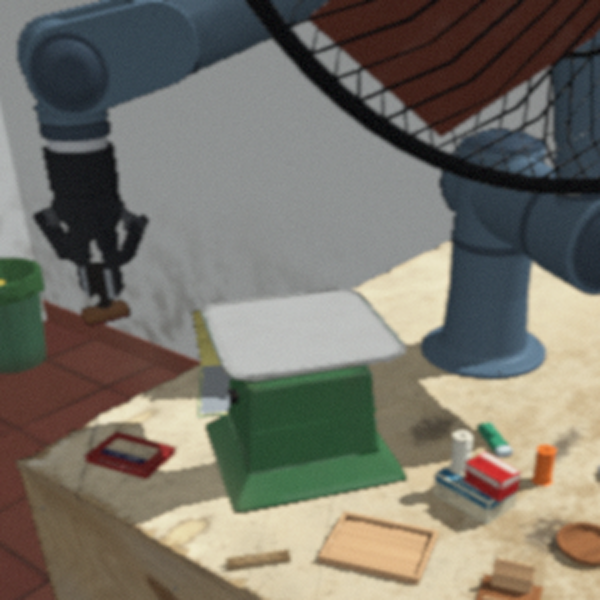

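The arm's wrist is well above the scale plate, so the way down is clear.

arm_command(grip=[5, 5, 5, 5, 5, 5, 5, 5], linear=[[0, 0, 0.04], [0, 0, 0.08], [0, 0, 0.12], [0, 0, 0.15], [0, 0, 0.17], [0, 0, 0.175], [0, 0, 0.175], [0, 0, 0.175]], twist=[[0, 0, 0], [0, 0, 0], [0, 0, 0], [0, 0, 0], [0, 0, 0], [0, 0, 0], [0, 0, 0], [0, 0, 0]])

```text
time: 8.38
position: [0.5829, -0.214, 0.1337]
ee_rot: [[0.906, 0.423, 0.002], [0.423, -0.906, -0.001], [0.002, 0.002, -1.0]]
wrist_force: [0.9, 0.4, 0.1]
finger_gap: 0.0227
finger_force: 59.1
```

```bash
python3 -c "
from h import *
plan(.582,-.218,.117);o=ctrl.observe();print(o['position'],o['wrist_force'])"
```

```text
lin [-0.0025  0.0033  0.0167] tw [ 0.0022 -0.0015 -0.    ] rows 0.4 t 8.38
[ 0.58289568 -0.21395372  0.13368162] [0.89028479 0.36802682 0.14536422]
```

arm_command(grip=[5, 5, 5, 5, 5, 5, 5, 5], linear=[[-0.0025, 0.0035, 0.006], [-0.0025, 0.0035, 0.01], [-0.0025, 0.0035, 0.013], [-0.0025, 0.0035, 0.015], [-0.0025, 0.0035, 0.016], [-0.0025, 0.0035, 0.017], [-0.0025, 0.0035, 0.017], [-0.0025, 0.0035, 0.017]], twist=[[0, 0, 0], [0, 0, 0], [0, 0, 0], [0, 0, 0], [0, 0, 0], [0, 0, 0], [0, 0, 0], [0, 0, 0]])

```text
time: 9.05
position: [0.5816, -0.2178, 0.1163]
ee_rot: [[0.906, 0.423, 0.001], [0.423, -0.906, -0.0], [0.0, 0.001, -1.0]]
wrist_force: [-2.0, 1.2, 6.0]
finger_gap: 0.0225
finger_force: 59.6
```

Contact at the expected height. I'll release and rise.

arm_command(grip=[30, 35, 40, 50, 60, 70, 70, 70], linear=[[0, 0, 0], [0, 0, 0], [0, 0, 0], [0, 0, 0], [0, 0, 0], [0, 0, 0], [0, 0, 0], [0, 0, 0]], twist=[[0, 0, 0], [0, 0, 0], [0, 0, 0], [0, 0, 0], [0, 0, 0], [0, 0, 0], [0, 0, 0], [0, 0, 0]])

```text
time: 9.72
position: [0.5811, -0.2176, 0.1149]
ee_rot: [[0.906, 0.423, -0.0], [0.423, -0.906, 0.0], [-0.0, -0.0, -1.0]]
wrist_force: [0.1, -0.6, -0.7]
finger_gap: 0.0593
finger_force: 0.0
```

arm_command(grip=[70, 70, 70, 70, 70, 70, 70, 70], linear=[[0, 0, -0.02], [0, 0, -0.05], [0, 0, -0.09], [0, 0, -0.13], [0, 0, -0.17], [0, 0, -0.21], [0, 0, -0.25], [0, 0, -0.29]], twist=[[0, 0, 0], [0, 0, 0], [0, 0, 0], [0, 0, 0], [0, 0, 0], [0, 0, 0], [0, 0, 0], [0, 0, 0]])

```text
time: 10.38
position: [0.5807, -0.2173, 0.407]
ee_rot: [[0.906, 0.423, 0.0], [0.423, -0.906, -0.0], [0.0, 0.0, -1.0]]
wrist_force: [1.0, -0.7, 0.2]
finger_gap: 0.0597
finger_force: 0.0
```

```bash
python3 - <<'E'
from h import *
snap("wrist","w8");a=cv2.imread("pics/w8.png");cv2.imwrite("pics/c8.png",cv2.resize(a[90:210,220:360],(560,480),interpolation=2))
plan(.378,.176,.40)
E
```

```text
lin [-0.0187 -0.4442  0.0115] tw [ 0.0133 -0.009  -0.0001] rows 10.7 t 10.43
```

View pics/c8.png

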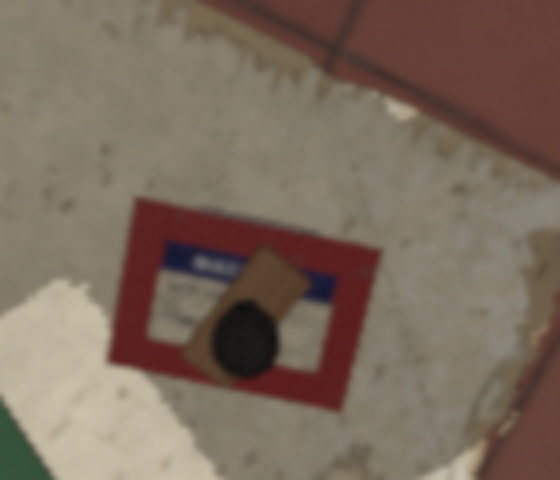

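The stamp stands centred on the tin, at crop (246,320) against tin centre (242,305). Next the spool, with the fingers closing across the soap box.

arm_command(grip=[70, 70, 70, 70, 70, 70, 70, 70], linear=[[0, -0.04, 0], [0, -0.08, 0], [0, -0.12, 0], [-0.003, -0.16, 0], [-0.005, -0.2, 0], [-0.007, -0.22, 0], [-0.01, -0.25, 0], [-0.01, -0.28, 0]], twist=[[0, 0, -0.12], [0, 0, -0.24], [0, 0, -0.36], [0, 0, -0.48], [0, 0, -0.6], [0, 0, -0.7], [0, 0, -0.8], [0, 0, -0.907]])

```text
time: 11.1
position: [0.4525, 0.0329, 0.4047]
ee_rot: [[0.221, 0.975, 0.0], [0.975, -0.221, -0.0], [-0.0, 0.0, -1.0]]
wrist_force: [0.0, 0.0, 0.4]
finger_gap: 0.0599
finger_force: 0.0
```

```bash
python3 - <<'E'
from h import *
print('orange top',atz("w2",220+50/6.5,110+555/6.5,.05),'scale corner',atz("w2",336,168,.005))
plan(.375,.178,.30,np.radians(77))
E
```

```text
orange top [0.29342773 0.25353355 0.05      ] scale corner [0.40098438 0.10749112 0.005     ]
lin [ 0.1245 -0.1077  0.1047] tw [0.0003 0.     0.0044] rows 4.7 t 11.1
```

arm_command(grip=[70, 70, 70, 70, 70, 70, 70, 70], linear=[[0.03, -0.026, 0], [0.06, -0.05, 0], [0.09, -0.08, 0], [0.1225, -0.109, 0], [0.1225, -0.109, 0.03], [0.1225, -0.109, 0.07], [0.1225, -0.109, 0.105], [0.1225, -0.109, 0.105]], twist=[[0, 0, 0.004], [0, 0, 0.004], [0, 0, 0.004], [0, 0, 0.004], [0, 0, 0.004], [0, 0, 0.004], [0, 0, 0.004], [0, 0, 0.004]])

```text
time: 11.77
position: [0.3712, 0.1755, 0.2926]
ee_rot: [[0.228, 0.974, -0.013], [0.974, -0.228, -0.002], [-0.005, -0.012, -1.0]]
wrist_force: [-0.3, 0.1, -0.9]
finger_gap: 0.0597
finger_force: 0.0
```

```bash
python3 - <<'E'
from h import *
ctrl.snapshot("wrist")
snap("wrist","w9")
a=cv2.imread("pics/w9.png");h=cv2.cvtColor(a,cv2.COLOR_BGR2HSV)
p=proj("w9",[.3772,.1758,.084]);print('expected',p)
x,y=p.round().astype(int)
g=cv2.cvtColor(a,cv2.COLOR_BGR2GRAY)
for yy in range(y-32,y+33,4): print(' '.join('%3d'%g[yy,xx] for xx in range(x-40,x+41,4)))
m=cv2.inRange(h,(0,120,80),(8,255,255))|cv2.inRange(h,(172,120,80),(180,255,255));n,l,s,c=cv2.connectedComponentsWithStats(m)
print([(s[i].tolist(),c[i].round(1).tolist()) for i in range(1,n) if s[i,4]>150],proj("w9",[.3885,.2253,.064]))
plan(.3775,.1758,.122,np.radians(77))
E
```

```text
expected [285.23190269 197.54269886]
109 123 124 123 150 141 140 154 153  64  65  65  65  66  68  48  79  78  79  82  81
128 125 128 128 146 145 110 127 122  70  69  69  70  66  76  49  79  78  81  83  81
130 126 124 126 144 146 144 149 150 147 146 128 110  70  86  70  89  81  83  79  78
123 122 125 125 144 155 150 148 160 140 128 109 110  73 127  87 117  84  80  79  81
123 124 123 126 141 152 150 153 149 140 128 109  87  49  41  55 104  83  84  81  83
125 126 127 126 126 150 151 150 147 138 144 119  88  54  44  43  68  80  82  84  84
123 125 120 126 127 149 151 147 149 149 147 149 143  51  43  44  64  81  82  84  86
125 126 129 128 132 147 152 147 149 146 136 145 150  79  44  45  64  83  86  86  87
127 127 126 127 130 148 144 149 148 141 140 144 149 117  85  98  95  93  84  85  87
127 128 129 130 129 129 131 130 149 150 147 148 149 129 129 130 136 136 134  97  88
130 128 129 129 131 129 133 129 137 150 149 149 129 130 131 133 130 131 133 129 133
128 128 130 134 134 132 133 131 131 131 132 131 134 133 132 130 131 132 130 130 134
130 130 129 129 130 132 132 129 134 135 135 134 133 133 131 131 131 130 129 134 133
131 130 129 131 129 131 131 132 133 133 133 133 133 133 133 133 133 136 136 137 136
133 131 134 132 129 129 133 132 131 132 132 134 132 133 135 132 129  77  91 129 135
135 132 131 125 132 133 135 135 137 131 131 132 134 135 135 135  80  73  73  74  77
134 131 131 134 137 136 136 134 132 135 131 132 134 127 134 127  77  74  72  71  71
[([267, 113, 36, 59, 1388], [290.0, 141.2])] [285.05470238 144.29369552]
lin [0.0009 0.0031 0.1777] tw [-0.0018  0.0008 -0.0041] rows 4.3 t 11.87
```

```bash
python3 - <<'E'
from h import *
a=cv2.imread("pics/w9.png");h=cv2.cvtColor(a,cv2.COLOR_BGR2HSV)
for yy in range(162,222,3): print(yy,' '.join('%3d'%h[yy,xx,1] for xx in range(246,322,3)))
o=ctrl.observe();print(o['position'])
E
```

```text
162  71  63  65  61  60  42  44  91  21  20  18 144 185 193 195 182 193 195 191  22 166  18  73  73  67  69
165  75  69  68  65  72  40  44  94  21  18  19 141 182 195 194 187 192 193 185  28 171  16  70  76  75  69
168  67  74  71  67  72  38  44  97  22  16  19 143 193 194 194 194 194 193 180   9 159  13  73  75  75  62
171  64  66  68  65  64  38  44  54  81  74  76  91  97 127 125 124 121 129  87  47 159  10  74  72  68  68
174  61  67  73  72  67  39  42  43  43  42  42  39  35  32  37  47  23 163  40 103 170  20  69  65  66  75
177  69  74  74  70  73  41  41  44  42  42  35  24  20  20  23  31  21 163  34  13 147  17  65  68  72  75
180  73  72  75  73  73  40  42  43  42  40  24  19  20  20  22  21  25 168 104 160 169  42  59  68  74  70
183  73  73  72  72  73  45  42  42  43  30  18  19  20  21  20  19  25 122 176 178 178  33  67  64  64  66
186  70  70  68  66  67  51  43  42  44  31  18  23  26  27  26  22  23 100 173 170 177  43  70  69  64  62
189  71  73  74  73  70  56  41  42  43  31  25  26  28  27  28  27  28 139 175 175 173  74  69  68  62  67
192  70  72  73  71 
[... 394 characters left out ...]
4  54  59  55  57
204  65  66  67  68  68  68  70  68  66  66  34  26  26  27  26  28  41  66  67  67  63  59  54  59  56  55
207  66  69  67  67  68  66  66  64  63  66  65  42  28  28  29  49  66  67  66  64  62  66  64  59  64  64
210  64  69  66  61  58  60  64  64  65  66  67  66  66  66  66  58  58  62  66  65  66  67  65  61  63  61
213  62  65  66  67  65  64  66  63  65  66  65  63  64  66  65  63  66  64  64  64  64  66  66  67  60  61
216  69  67  68  67  67  67  65  62  69  67  63  62  64  66  67  65  65  64  65  66  65  63  62  57  61  58
219  62  65  65  69  66  68  68  66  66  63  63  65  66  67  65  62  63  63  65  65  63  64  60  56  54  53
[0.37466148 0.17571255 0.29970915]
```

The spool top is at wrist pixel (285,196), expected (285,197.5). Going down.

```bash
python3 -c "
from h import *
plan(.3773,.1756,.122,np.radians(77))"
```

```text
lin [0.0006 0.0029 0.1777] tw [-0.0018  0.0008 -0.0041] rows 4.3 t 11.87
```

arm_command(grip=[70, 70, 70, 70, 70, 70, 70, 70], linear=[[0.0005, 0.003, 0.03], [0.0005, 0.003, 0.07], [0.0005, 0.003, 0.11], [0.0005, 0.003, 0.13], [0.0005, 0.003, 0.15], [0.0005, 0.003, 0.165], [0.0005, 0.003, 0.178], [0.0005, 0.003, 0.178]], twist=[[0, 0, 0], [0, 0, 0], [0, 0, 0], [0, 0, 0], [0, 0, 0], [0, 0, 0], [0, 0, 0], [0, 0, 0]])

```text
time: 12.53
position: [0.3792, 0.1754, 0.1223]
ee_rot: [[0.23, 0.973, 0.0], [0.973, -0.23, 0.0], [0.0, 0.0, -1.0]]
wrist_force: [-1.2, -0.7, -0.2]
finger_gap: 0.0599
finger_force: 0.0
```

arm_command(grip=[60, 50, 40, 30, 20, 10, 10, 10], linear=[[0, 0, 0], [0, 0, 0], [0, 0, 0], [0, 0, 0], [0, 0, 0], [0, 0, 0], [0, 0, 0], [0, 0, 0]], twist=[[0, 0, 0], [0, 0, 0], [0, 0, 0], [0, 0, 0], [0, 0, 0], [0, 0, 0], [0, 0, 0], [0, 0, 0]])

```text
time: 13.2
position: [0.3792, 0.1758, 0.1236]
ee_rot: [[0.229, 0.973, 0.003], [0.973, -0.229, 0.0], [0.001, 0.003, -1.0]]
wrist_force: [-0.7, 0.4, 6.9]
finger_gap: 0.0237
finger_force: 59.0
```

arm_command(grip=[10, 10, 10, 10, 10, 10, 10, 10], linear=[[0, 0, 0], [0, 0, -0.005], [0, 0, -0.015], [0, 0, -0.03], [0, 0, -0.05], [0, 0, -0.07], [0, 0, -0.09], [0, 0, -0.09]], twist=[[0, 0, 0], [0, 0, 0], [0, 0, 0], [0, 0, 0], [0, 0, 0], [0, 0, 0], [0, 0, 0], [0, 0, 0]])

```text
time: 13.87
position: [0.3802, 0.176, 0.2168]
ee_rot: [[0.229, 0.973, 0.009], [0.973, -0.229, 0.001], [0.003, 0.008, -1.0]]
wrist_force: [0.5, 0.3, -0.3]
finger_gap: 0.0239
finger_force: 58.9
```

```bash
python3 -c "
from h import *
plan(.390,.3573,.21,np.radians(77));plan(.390,.3573,.094,np.radians(77))"
```

```text
lin [ 0.1787 -0.032   0.0072] tw [ 0.0084 -0.0035 -0.0039] rows 4.4 t 13.87
lin [ 0.1783 -0.033   0.1232] tw [ 0.0084 -0.0035 -0.0039] rows 5.3 t 13.87
```

arm_command(grip=[10, 10, 10, 10, 10, 10, 10, 10], linear=[[0.03, -0.006, 0], [0.06, -0.012, 0], [0.095, -0.02, 0], [0.13, -0.026, 0], [0.16, -0.03, 0], [0.1785, -0.0325, 0.02], [0.1785, -0.0325, 0.04], [0.1785, -0.0325, 0.06]], twist=[[0, 0, 0], [0, 0, 0], [0, 0, 0], [0, 0, 0], [0, 0, 0], [0, 0, 0], [0, 0, 0], [0, 0, 0]])

```text
time: 14.53
position: [0.387, 0.3579, 0.1513]
ee_rot: [[0.227, 0.974, 0.001], [0.974, -0.227, 0.0], [0.0, 0.0, -1.0]]
wrist_force: [0.2, -0.7, -1.5]
finger_gap: 0.0235
finger_force: 58.9
```

arm_command(grip=[10, 10, 10, 10, 10, 10], linear=[[0, 0, 0.02], [0, 0, 0.035], [0, 0, 0.045], [0, 0, 0.045], [0, 0, 0.045], [0, 0, 0.045]], twist=[[0, 0, 0], [0, 0, 0], [0, 0, 0], [0, 0, 0], [0, 0, 0], [0, 0, 0]])

```text
time: 15.03
position: [0.3879, 0.3571, 0.108]
ee_rot: [[0.229, 0.973, 0.002], [0.973, -0.229, 0.001], [0.001, 0.001, -1.0]]
wrist_force: [-0.1, 0.8, 0.3]
finger_gap: 0.0238
finger_force: 58.9
```

```bash
python3 -c "
from h import *
plan(.390,.3573,.0935,np.radians(77))"
```

```text
lin [0.0006 0.002  0.0145] tw [ 0.0014 -0.0013 -0.0041] rows 0.4 t 15.03
```

arm_command(grip=[10, 10, 10, 10, 10, 10, 10, 10], linear=[[0.0005, 0.002, 0.005], [0.0005, 0.002, 0.009], [0.0005, 0.002, 0.011], [0.0005, 0.002, 0.0125], [0.0005, 0.002, 0.0135], [0.0005, 0.002, 0.0145], [0.0005, 0.002, 0.0145], [0.0005, 0.002, 0.0145]], twist=[[0, 0, 0], [0, 0, 0], [0, 0, 0], [0, 0, 0], [0, 0, 0], [0, 0, 0], [0, 0, 0], [0, 0, 0]])

```text
time: 15.7
position: [0.3896, 0.3571, 0.0946]
ee_rot: [[0.228, 0.974, -0.001], [0.974, -0.228, -0.001], [-0.001, -0.001, -1.0]]
wrist_force: [-6.8, -5.4, 17.3]
finger_gap: 0.0243
finger_force: 61.2
```

arm_command(grip=[10, 10, 32, 36, 42, 50, 60, 70], linear=[[0, 0, -0.001], [0, 0, -0.001], [0, 0, -0.001], [0, 0, -0.001], [0, 0, -0.001], [0, 0, -0.001], [0, 0, -0.001], [0, 0, -0.001]], twist=[[0, 0, 0], [0, 0, 0], [0, 0, 0], [0, 0, 0], [0, 0, 0], [0, 0, 0], [0, 0, 0], [0, 0, 0]])

```text
time: 16.37
position: [0.3892, 0.3567, 0.0932]
ee_rot: [[0.229, 0.973, -0.0], [0.973, -0.229, -0.0], [-0.0, -0.0, -1.0]]
wrist_force: [0.4, 0.5, 0.3]
finger_gap: 0.0598
finger_force: 0.0
```

arm_command(grip=[70, 70, 70, 70, 70, 70, 70, 70], linear=[[0, 0, 0], [0, 0, -0.02], [0, 0, -0.05], [0, 0, -0.09], [0, 0, -0.13], [0, 0, -0.17], [0, 0, -0.205], [0, 0, -0.205]], twist=[[0, 0, 0], [0, 0, 0], [0, 0, 0], [0, 0, 0], [0, 0, 0], [0, 0, 0], [0, 0, 0], [0, 0, 0]])

```text
time: 17.03
position: [0.392, 0.3585, 0.3074]
ee_rot: [[0.229, 0.973, 0.013], [0.973, -0.229, 0.008], [0.011, 0.011, -1.0]]
wrist_force: [0.7, 0.1, -0.1]
finger_gap: 0.0597
finger_force: 0.0
```

```bash
python3 - <<'E'
from h import *
s=snap("wrist","w10");s=snap("scene","s10");snap("side","d10")
a=cv2.imread("pics/w10.png");h=cv2.cvtColor(a,cv2.COLOR_BGR2HSV);m=((h[...,1]<45)&(h[...,2]>90)).astype(np.uint8)
p=proj("w10",[.39,.3573,.055]);print('exp top',p,proj("w10",[.39,.3573,.005]));x,y=p.round().astype(int)
w=m[y-45:y+45,x-40:x+40];n,l,s,c=cv2.connectedComponentsWithStats(w);print([(s[i].tolist(),(c[i]+[x-40,y-45]).round(1).tolist()) for i in range(1,n) if s[i,4]>60])
for f in("s10","d10"):
  a=cv2.imread(f"pics/{f}.png");h=cv2.cvtColor(a,cv2.COLOR_BGR2HSV);q=proj(f,[.39,.3573,.055]),proj(f,[.39,.3573,.005]);print(f,q)
  x,y=q[0].astype(int);m=((h[...,1]<50)&(h[...,2]>110)).astype(np.uint8)[y-25:y+35,x-25:x+25];n,l,s,c=cv2.connectedComponentsWithStats(m);print([(s[i].tolist(),(c[i]+[x-25,y-25]).round(1).tolist()) for i in range(1,n) if s[i,4]>25])
print(ctrl.observe()['position'])
E
```

```text
exp top [275.73155064 193.15734849] [275.79814419 183.63024634]
[([29, 26, 22, 30, 491], [275.1, 188.9])]
s10 (array([395.71725441, 255.85759731]), array([392.32578378, 272.83246697]))
[([23, 0, 27, 24, 204], [407.4, 239.5]), ([9, 2, 9, 6, 28], [382.4, 234.4]), ([18, 23, 15, 24, 245], [394.8, 264.1])]
d10 (array([212.26682044, 292.77016715]), array([214.56025754, 301.37408227]))
[([20, 22, 12, 18, 178], [212.6, 297.7])]
[0.38911307 0.35667464 0.29813644]
```

The spool stands in the dish; its top and base pixels match in all three cameras. Next a look straight down at the holder and the tray.

```bash
python3 -c "
from h import *
plan(.52,.245,.25,np.radians(77))"
```

```text
lin [-0.0787  0.153   0.0481] tw [-0.      0.0001 -0.0041] rows 4.3 t 17.18
```

arm_command(grip=[70, 70, 70, 70, 70, 70, 70, 70], linear=[[-0.018, 0.035, 0.01], [-0.036, 0.07, 0.02], [-0.055, 0.11, 0.035], [-0.079, 0.153, 0.048], [-0.079, 0.153, 0.048], [-0.079, 0.153, 0.048], [-0.079, 0.153, 0.048], [-0.079, 0.153, 0.048]], twist=[[0, 0, 0], [0, 0, 0], [0, 0, 0], [0, 0, 0], [0, 0, 0], [0, 0, 0], [0, 0, 0], [0, 0, 0]])

```text
time: 17.85
position: [0.519, 0.2455, 0.2496]
ee_rot: [[0.228, 0.974, -0.002], [0.974, -0.228, -0.0], [-0.001, -0.002, -1.0]]
wrist_force: [-0.6, -0.6, -0.4]
finger_gap: 0.0595
finger_force: 0.0
```

```bash
python3 - <<'E'
from h import *
snap("wrist","w11");a=cv2.imread("pics/w11.png")
x,y=proj("w11",[.53,.328,.02]).round().astype(int);print(x,y,proj("w11",[.536,.163,.01]))
x0,y0=x-66,max(0,y-60);print(x0,y0)
c=cv2.resize(a[y0:y0+118,x0:x0+132],None,fx=5,fy=5,interpolation=cv2.INTER_CUBIC)
cv2.imwrite("pics/c11.png",c);print(c.shape,ctrl.observe()['position'])
E
```

```text
272 113 [309.74120562 254.6655622 ]
206 53
(590, 660, 3) [0.51908102 0.24586512 0.25011087]
```

View pics/c11.png

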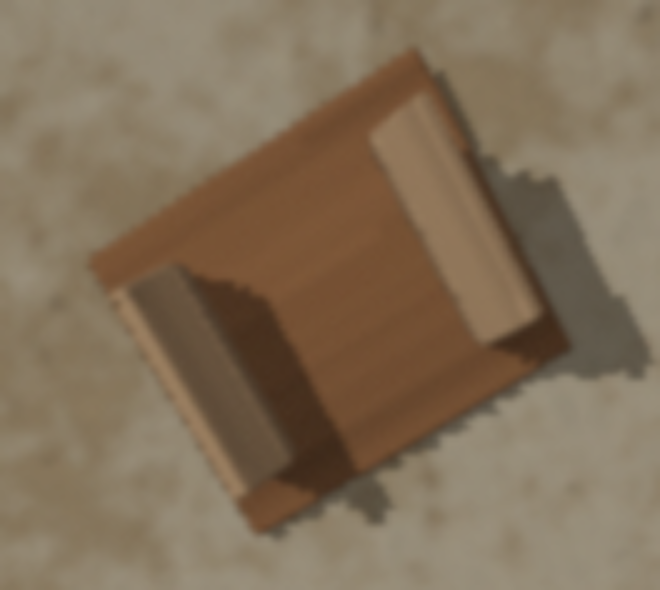

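The holder crop shows base corners at (415,47), (570,350), (260,535), (90,262), with the cheeks along the short-base direction. The gap is empty.

```bash
python3 - <<'E'
from h import *
A=lambda x,y:(206+x/5,53+y/5)
P=np.array([atz("w11",*A(*c),.006) for c in[(415,47),(570,350),(260,535),(90,262)]]);e=P-np.roll(P,1,0)
print(P.mean(0).round(4),[(np.hypot(*v[:2]).round(4),np.degrees(np.arctan2(v[1],v[0])).round(1)) for v in e])
# cheeks' top corners z .038 (outer and inner top edges)
L=np.array([atz("w11",*A(*c),.038) for c in[(125,288),(240,495)]]);R=np.array([atz("w11",*A(*c),.038) for c in[(425,92),(540,312)]])
print('cheek tops',L.round(4),R.round(4),(L.mean(0)+R.mean(0))/2, np.linalg.norm(L.mean(0)-R.mean(0)))
# inner vertical faces
L=np.array([atz("w11",*A(*c),.025) for c in[(180,265),(295,455)]]);R=np.array([atz("w11",*A(*c),.025) for c in[(370,135),(487,345)]])
print('inner',L.round(4),R.round(4),(L.mean(0)+R.mean(0))/2, np.linalg.norm(L.mean(0)-R.mean(0)))
# cross check with scene/side picture of the base centre
print(tri(("w11",*A(333.75,298.5)),("scene0",353,302),("side0",197,254)))
# tray: warm wood via saturation around expected
a=cv2.imread("pics/w11.png");p=proj("w11",[.5363,.1631,.012]).round().astype(int);h=cv2.cvtColor(a,cv2.COLOR_BGR2HSV)
for X in[(.5363,.1631)]:
  m=cv2.inRange(h,(5,85,90),(20,200,255));n,l,s,c=cv2.connectedComponentsWithStats(m)
  for i in range(1,n):
    if s[i,4]>1500:
      k=cv2.minAreaRect(cv2.findContours((l==i).astype(np.uint8),0,2)[0][0]);print(s[i].tolist(),k)
      B=np.array([atz("w11",*q,.012) for q in cv2.boxPoints(k)]);e=B-np.roll(B,1,0);print(B.mean(0),[(np.hypot(*v[:2]).round(3),np.degrees(np.arctan2(v[1],v[0])).round(1)) for v in e])
E
```

```text
[0.5301 0.327  0.006 ] [(np.float64(0.0765), np.float64(17.7)), (np.float64(0.0652), np.float64(-73.1)), (np.float64(0.0755), np.float64(-162.8)), (np.float64(0.0645), np.float64(107.9))]
cheek tops [[0.4945 0.3384 0.038 ]
 [0.5055 0.2973 0.038 ]] [[0.5551 0.3578 0.038 ]
 [0.5679 0.317  0.038 ]] [0.53074015 0.32763804 0.038     ] 0.06453420921012473
inner [[0.5039 0.3406 0.025 ]
 [0.5166 0.3011 0.025 ]] [[0.5444 0.3545 0.025 ]
 [0.5581 0.313  0.025 ]] [0.53074391 0.32729708 0.025     ] 0.04293777163870575
[0.53050799 0.32819831 0.00433727]
[223, 62, 91, 98, 4501] ((273.86041259765625, 110.85679626464844), (68.73475646972656, 81.77314758300781), 57.61932373046875)
[0.53171592 0.32835175 0.012     ] [(np.float64(0.068), np.float64(108.3)), (np.float64(0.079), np.float64(16.6)), (np.float64(0.065), np.float64(-67.5)), (np.float64(0.083), np.float64(-161.2))]
[252, 193, 110, 113, 6263] ((307.0880432128906, 251.62078857421875), (93.43911743164062, 77.52381896972656), 59.620872497558594)
[0.5335161  0.16540641 0.012     ] [(np.float64(0.124), np.float64(103.9)), (np.float64(0.088), np.float64(18.7)), (np.float64(0.117), np.float64(-71.8)), (np.float64(0.098), np.float64(-157.7))]
```

Holder centre is (.5305,.3273) with a 42.9 mm gap; tray centre is about (.536,.163). Now the staple box: I'll grip it over its 59 mm length, turning the tool to yaw -13.5°.

arm_command(grip=[70, 70, 70, 70, 70, 70, 70, 70], linear=[[0, 0, -0.03], [0, 0, -0.05], [0, 0, -0.05], [0, 0, -0.05], [0, 0, -0.05], [0, 0, -0.05], [0, 0, -0.05], [0, 0, -0.05]], twist=[[0, 0, 0.12], [0, 0, 0.24], [0, 0, 0.36], [0, 0, 0.48], [0, 0, 0.6], [0, 0, 0.7], [0, 0, 0.8], [0, 0, 0.8]])

```text
time: 18.57
position: [0.5191, 0.2461, 0.3008]
ee_rot: [[0.858, 0.514, 0.001], [0.514, -0.858, 0.0], [0.001, -0.0, -1.0]]
wrist_force: [0.3, -0.3, 0.2]
finger_gap: 0.0597
finger_force: 0.0
```

```bash
python3 -c "
from h import *
plan(.375,.2285,.28,np.radians(-13.5))"
```

```text
lin [-0.1327 -0.059   0.0208] tw [-3.00e-04 -6.00e-04  7.76e-01] rows 6.2 t 18.57
```

arm_command(grip=[100, 100, 100, 100, 100, 100, 100, 100], linear=[[-0.022, -0.01, 0.003], [-0.044, -0.02, 0.006], [-0.066, -0.03, 0.01], [-0.09, -0.04, 0.014], [-0.11, -0.05, 0.018], [-0.133, -0.059, 0.02], [-0.133, -0.059, 0.02], [-0.133, -0.059, 0.02]], twist=[[0, 0, 0.12], [0, 0, 0.24], [0, 0, 0.36], [0, 0, 0.48], [0, 0, 0.6], [0, 0, 0.72], [0, 0, 0.776], [0, 0, 0.776]])

```text
time: 19.23
position: [0.3741, 0.2277, 0.2804]
ee_rot: [[0.973, -0.23, 0.001], [-0.23, -0.973, 0.0], [0.001, -0.0, -1.0]]
wrist_force: [0.5, -0.5, 0.1]
finger_gap: 0.0858
finger_force: 0.0
```

```bash
python3 - <<'E'
from h import *
ctrl.snapshot("wrist");snap("wrist","w12")
a=cv2.imread("pics/w12.png");h=cv2.cvtColor(a,cv2.COLOR_BGR2HSV)
p=proj("w12",[.3885,.2253,.064]);print('exp',p);x,y=p.round().astype(int)
c=[proj("w12",[.3885+u*np.cos(t)-v*np.sin(t),.2253+u*np.sin(t)+v*np.cos(t),.064]).round(1).tolist() for t in[np.radians(-13.5)] for u,v in[(.0185,.0295),(.0185,-.0295),(-.0185,-.0295),(-.0185,.0295)]];print(c)
m=(cv2.inRange(h,(0,140,70),(9,255,255))|cv2.inRange(h,(172,140,70),(180,255,255)))
w=m[y-60:y+60,x-60:x+60];n,l,s,cc=cv2.connectedComponentsWithStats(w);i=1+np.argmax(s[1:,4])
k=cv2.minAreaRect(cv2.findContours((l==i).astype(np.uint8),0,2)[0][0]);print(k)
bp=cv2.boxPoints(k)+[x-60,y-60];print(bp.round(1).tolist())
B=np.array([atz("w12",*q,.064) for q in bp]);e=B-np.roll(B,1,0);print(B.mean(0),[(np.hypot(*v[:2]).round(4),np.degrees(np.arctan2(v[1],v[0])).round(1)) for v in e])
for yy in range(y-40,y+41,5): print(yy,' '.join('%3d'%h[yy,xx,1] for xx in range(x-50,x+51,5)))
E
```

```text
exp [279.01549814 185.50463492]
[[249.4, 167.2], [308.8, 167.5], [307.4, 203.1], [250.4, 202.8]]
((58.681915283203125, 54.00578308105469), (23.01437759399414, 57.02693176269531), 88.9583740234375)
[[249.0, 169.0], [306.0, 168.0], [306.4, 191.0], [249.4, 192.0]]
[0.39418797 0.22535687 0.064     ] [(np.float64(0.0236), np.float64(-14.1)), (np.float64(0.0568), np.float64(-102.2)), (np.float64(0.0236), np.float64(169.5)), (np.float64(0.0582), np.float64(77.9))]
146  73  82  78  78  76  75  70  72  59  54  59  62  73  76  75  75  68  71  62  65  70
151  86  78  74  76  75  77  70  60  51  47  45  41  41  32  19  20  25  20  14  21  35
156  82  79  71  71  69  63  44  29  18  20  45  68 107 139 158 167 180 172 171 170 169
161  76  76  70  76  78  77  21 173 170 174  98 106  36  84  36  24  30  28 126 172 172
166  78  82  78  80  80 145 145 140 142 135 136 135 126 120 124 115 161 163 171 168 161
171  70  73  80  74 141 196 194 195 191 191 192 193 193 192 195 196  48  42  44  42  43
176  61  74  86  81 132 193 194 193 195 194 196 197 195 195 191 192  50  42  44  42  43
181  63  71  72  78 11
[... 157 characters left out ...]
  69  80  68  70  86 186 187 185 184 185 187 188 184 185 183 185  43  41  45  44  43
196  66  75  67  68  76  19  18  18  16  18  16  18  18  18  18  26  43  42  42  42  44
201  80  70  66  70  60  31  33  29  31  31  31  29  29  31  31  42  43  43  42  39  41
206  70  63  54  63  56  51  50  42  52  58  53  65  68  67  58  69  68  74  74  71  73
211  62  63  60  60  60  56  50  52  71  71  58  61  66  69  69  78  66  63  73  74  74
216  71  64  63  58  58  56  56  55  64  79  80  68  80  78  71  75  66  63  74  73  74
221  64  63  64  60  53  58  54  54  65  78  75  71  63  83  75  70  72  68  70  72  71
226  61  74  53  52  60  58  60  52  62  72  76  73  81  77  75  71  68  68  67  72  65
```

The staple box's edges are within 1.5 px of expected (x 249–306, y 168–203), so its centre is about (.3887,.2265). Descending.

```bash
python3 -c "
from h import *
plan(.3887,.2265,.110,np.radians(-13.5))"
```

```text
lin [ 0.0128 -0.0018  0.171 ] tw [-0.0008 -0.0012  0.0036] rows 4.1 t 19.33
```

arm_command(grip=[100, 100, 100, 100, 100, 100, 100, 100], linear=[[0.013, -0.002, 0.03], [0.013, -0.002, 0.07], [0.013, -0.002, 0.1], [0.013, -0.002, 0.13], [0.013, -0.002, 0.15], [0.013, -0.002, 0.165], [0.013, -0.002, 0.171], [0.013, -0.002, 0.171]], twist=[[0, 0, 0], [0, 0, 0], [0, 0, 0], [0, 0, 0], [0, 0, 0], [0, 0, 0], [0, 0, 0], [0, 0, 0]])

```text
time: 20.0
position: [0.3885, 0.2259, 0.1082]
ee_rot: [[0.973, -0.233, -0.003], [-0.233, -0.973, -0.001], [-0.003, 0.001, -1.0]]
wrist_force: [0.8, -0.2, -0.0]
finger_gap: 0.0856
finger_force: 0.0
```

arm_command(grip=[100, 90, 80, 75, 70, 65, 60, 55], linear=[[0, 0, 0], [0, 0, 0], [0, 0, 0], [0, 0, 0], [0, 0, 0], [0, 0, 0], [0, 0, 0], [0, 0, 0]], twist=[[0, 0, 0], [0, 0, 0], [0, 0, 0], [0, 0, 0], [0, 0, 0], [0, 0, 0], [0, 0, 0], [0, 0, 0]])

```text
time: 20.67
position: [0.3896, 0.2262, 0.1104]
ee_rot: [[0.972, -0.234, 0.002], [-0.234, -0.972, 0.0], [0.002, -0.001, -1.0]]
wrist_force: [-0.9, 0.4, 7.0]
finger_gap: 0.0568
finger_force: 64.6
```

arm_command(grip=[45, 45, 45, 45], linear=[[0, 0, 0], [0, 0, 0], [0, 0, 0], [0, 0, 0]], twist=[[0, 0, 0], [0, 0, 0], [0, 0, 0], [0, 0, 0]])

```text
time: 21.0
position: [0.3896, 0.2262, 0.1104]
ee_rot: [[0.972, -0.234, 0.002], [-0.234, -0.972, 0.0], [0.002, -0.001, -1.0]]
wrist_force: [-0.4, -0.7, 6.4]
finger_gap: 0.0568
finger_force: 64.6
```

arm_command(grip=[45, 45, 45, 45, 45, 45, 45, 45], linear=[[0, 0, -0.005], [0, 0, -0.015], [0, 0, -0.03], [0, 0, -0.05], [0, 0, -0.07], [0, 0, -0.09], [0, 0, -0.1], [0, 0, -0.1]], twist=[[0, 0, 0], [0, 0, 0], [0, 0, 0], [0, 0, 0], [0, 0, 0], [0, 0, 0], [0, 0, 0], [0, 0, 0]])

```text
time: 21.67
position: [0.3901, 0.2264, 0.2122]
ee_rot: [[0.972, -0.234, 0.006], [-0.234, -0.972, 0.002], [0.005, -0.003, -1.0]]
wrist_force: [-0.2, -0.5, -0.8]
finger_gap: 0.0569
finger_force: 63.9
```

```bash
cat > box.py <<'E'
# staple box in hand: compare red/white edges with where the box top would be, in tool frame
from h import *
def inhand(f):
    ctrl.snapshot("wrist");snap("wrist",f);o=ctrl.observe();E=np.array(o['ee_rot']);p=np.array(o['position'])
    a=cv2.imread(f"pics/{f}.png");h=cv2.cvtColor(a,cv2.COLOR_BGR2HSV)
    m=(cv2.inRange(h,(0,110,40),(9,255,255))|cv2.inRange(h,(172,110,40),(180,255,255)))[200:400,180:380]
    n,l,s,c=cv2.connectedComponentsWithStats(m)
    i=1+np.argmax(s[1:,4]);pt=np.argwhere(l==i)[:,::-1]+[180,200];print('red bbox',pt.min(0),pt.max(0),len(pt))
    f0=lambda u,v,d:proj(f,p+E@np.array([u,v,d])).round(1).tolist()
    for d in(.046,.076): print('d',d,[f0(u,v,d) for u,v in[(.0185,.0285),(.0185,-.0285),(-.0185,-.0285),(-.0185,.0285)]])
    y0,y1=pt[:,1].min(),pt[:,1].max()
    for yy in range(y0-12,min(y1+40,419),4): print(yy,' '.join('%3d'%h[yy,xx,1] for xx in range(225,340,5)))
E
python3 - <<'E'
from box import *
inhand("w13");plan(.5305,.3273,.2,np.radians(17.3))
E
```

```text
red bbox [217 241] [343 331] 7631
d 0.046 [[343.1, 263.8], [218.0, 263.6], [223.0, 330.1], [337.9, 330.2]]
d 0.076 [[332.0, 237.3], [229.0, 237.2], [232.4, 294.4], [328.3, 294.6]]
229  77  66  64  65  62  58  53  37  43  43  41  42  42  42  43  43  42  41  43  42  43  42  44
233  74  63  69  68  51  56  49  37  42  43  41  42  41  44  41  40  41  43  42  43  41  41  41
237  66  57  68  66  49  50  53  37  42  41  42  43  41  42  41  41  43  44  43  42  42  41  42
241  62  89 101 104  98  93  93  85  80  83  81  78  80  94  92  95  96  93  92  99 120 109  67
245  72 203 195 205 196 201 196 202 205 201 198 194 192 197 200 203 200 200 194 192 197 203  73
249 141 200 197 203 203 202 203 198 201 204 203 201 201 204 203 198 196 201 201 198 197 204 109
253 194 202 198 201 200 201 198 191 200 200 198 202 196 202 199 184 184 185 197 189 190 200 193
257  57  44  47  49  50  46  39  40  40  39  44  44  37  39  35  38  38  39  39  41  41  41  41
261  21  23  24  23  24  21  20  21  20  18  21  21  21  21  20  20  20  20  20  21  21  21  21
265  92  93  89  85  92  90  92 108 104 110 110 110 113 
[... 1920 characters left out ...]
 55  52  59  59  63  60  53  59  69  61
349  57  16  10   5  40  55  52  52  56  55  57  60  70  55  56  56  60  59  60  62  55  66  60
353  63  55  57  49  54  60  50  52  62  57  57  57  57  50  51  54  62  58  58  53  54  51  67
357  68  65  59  55  55  51  50  51  52  57  63  54  51  51  56  57  67  62  56  53  52  54  58
361  64  63  59  54  53  49  53  52  55  61  66  61  56  57  67  59  59  54  56  58  54  49  55
365  65  64  32  32  15  28  30  30  40  73  56  65  70  56  28  38  45  28  30  43  28  57  51
369  61  23  28  16  43  45  32  17  30  45  32  30  34  30  54  45  30  14  16  30  30  42  54
lin [ 0.1143 -0.1318  0.0091] tw [ 0.000e+00  2.000e-04 -5.382e-01] rows 4.3 t 21.77
```

The box is held level, offset about 0.7 mm in tool x. To the holder.

arm_command(grip=[45, 45, 45, 45, 45, 45, 45, 45], linear=[[0.02, -0.023, 0], [0.04, -0.046, 0], [0.065, -0.075, 0], [0.085, -0.1, 0], [0.105, -0.12, 0.005], [0.115, -0.132, 0.009], [0.115, -0.132, 0.009], [0.115, -0.132, 0.009]], twist=[[0, 0, -0.1], [0, 0, -0.2], [0, 0, -0.3], [0, 0, -0.4], [0, 0, -0.5], [0, 0, -0.538], [0, 0, -0.538], [0, 0, -0.538]])

```text
time: 22.43
position: [0.5306, 0.3271, 0.1979]
ee_rot: [[0.955, 0.296, -0.004], [0.296, -0.955, -0.002], [-0.005, 0.0, -1.0]]
wrist_force: [-0.4, -0.4, -2.1]
finger_gap: 0.0569
finger_force: 64.0
```

```bash
python3 -c "
from h import *
ctrl.snapshot('side');plan(.5312,.3275,.125,np.radians(17.3))"
```

```text
lin [ 0.0014 -0.0004  0.0734] tw [ 0.0003  0.004  -0.0011] rows 1.8 t 22.48
```

Down to just above the cheeks (box bottom about 48 mm), then check.

arm_command(grip=[45, 45, 45, 45, 45, 45, 45, 45], linear=[[0.001, 0, 0.03], [0.001, 0, 0.05], [0.001, 0, 0.065], [0.001, 0, 0.073], [0.001, 0, 0.073], [0.001, 0, 0.073], [0.001, 0, 0.073], [0.001, 0, 0.073]], twist=[[0, 0, 0], [0, 0, 0], [0, 0, 0], [0, 0, 0], [0, 0, 0], [0, 0, 0], [0, 0, 0], [0, 0, 0]])

```text
time: 23.15
position: [0.5332, 0.328, 0.1291]
ee_rot: [[0.955, 0.297, 0.003], [0.297, -0.955, 0.001], [0.003, -0.0, -1.0]]
wrist_force: [0.4, -0.5, -1.1]
finger_gap: 0.057
finger_force: 64.1
```

```bash
python3 - <<'E'
from h import *
plan(.5312,.3275,.0815,np.radians(17.3))
snap("wrist","w14");snap("side","d14")
# where right cheek (front) top edges should be vs seen
c,s=np.cos(np.radians(17.3)),np.sin(np.radians(17.3))
B=lambda u,v,z:[.5305+u*c-v*s,.3273+u*s+v*c,z]
print('cheek inner/outer top, v=0:',[proj("w14",B(u,v,z)).round(1).tolist() for u,v,z in[(.0265,0,.038),(.0265,.022,.038),(.0265,-.022,.038),(.0215,0,.025)]])
a=cv2.imread("pics/w14.png");h=cv2.cvtColor(a,cv2.COLOR_BGR2HSV);x=280
for yy in range(170,300,3): print(yy,h[yy,x].tolist(),h[yy,x-40].tolist(),end=' | ')
print(ctrl.observe()['position'])
E
```

```text
lin [-0.0022 -0.0001  0.0476] tw [-0.0002 -0.0027 -0.0003] rows 1.1 t 23.15
cheek inner/outer top, v=0: [[279.4, 218.8], [242.2, 218.8], [316.5, 218.8], [279.4, 219.2]]
170 [19, 70, 117] [20, 62, 143] | 173 [18, 76, 94] [18, 69, 141] | 176 [20, 72, 92] [19, 77, 139] | 179 [18, 71, 94] [18, 80, 137] | 182 [20, 71, 94] [18, 82, 130] | 185 [17, 95, 78] [15, 103, 82] | 188 [13, 143, 73] [13, 145, 102] | 191 [12, 141, 74] [13, 143, 116] | 194 [12, 141, 74] [13, 144, 115] | 197 [14, 143, 75] [13, 144, 115] | 200 [15, 104, 83] [13, 141, 114] | 203 [15, 105, 80] [13, 141, 114] | 206 [15, 104, 91] [13, 141, 114] | 209 [16, 103, 99] [13, 135, 115] | 212 [15, 101, 93] [13, 138, 116] | 215 [15, 105, 80] [13, 143, 114] | 218 [16, 104, 83] [13, 142, 113] | 221 [13, 137, 115] [13, 143, 114] | 224 [13, 139, 119] [13, 143, 114] | 227 [13, 141, 119] [13, 143, 118] | 230 [13, 140, 120] [13, 143, 116] | 233 [13, 141, 119] [13, 143, 118] | 236 [13, 138, 120] [13, 140, 118] | 239 [13, 141, 119] [13, 143, 118] | 242 [2, 196, 74] [1, 201, 76] | 245 [1, 197, 75] [1, 203, 73] | 248 [1, 204, 75] [1, 205, 72] | 251 [1, 195, 76] [0, 199, 73] | 254 [1, 209, 66] [1, 203, 68] | 257 [9, 42, 84] [8, 45, 85] | 260 [17, 21, 86] [17, 20, 88] | 263 [15, 24, 86] [17, 20, 89] | 266 [1, 182, 80] [1, 162, 82] | 269 [0, 197, 93] [0, 197, 93] | 272 [0, 199, 86] [1, 203, 93] | 275 [0, 202, 86] [0, 194, 92] | 278 [0, 201, 89] [0, 200, 88] | 281 [0, 199, 91] [0, 195, 90] | 284 [0, 198, 89] [0, 201, 89] | 287 [0, 202, 91] [0, 192, 89] | 290 [0, 194, 133] [0, 199, 91] | 293 [0, 194, 138] [0, 203, 88] | 296 [0, 193, 136] [0, 200, 88] | 299 [1, 193, 148] [0, 194, 84] | [0.53305956 0.32797107 0.12867702]
```

The holder's cheek edge is at row 219.5, predicted 219.2. Correct by 2 mm and insert.

arm_command(grip=[45, 45, 45, 45, 45, 45], linear=[[-0.002, 0, 0.004], [-0.002, 0, 0.008], [-0.002, 0, 0.01], [-0.002, 0, 0.01], [-0.002, 0, 0.01], [-0.002, 0, 0.01]], twist=[[0, 0, 0], [0, 0, 0], [0, 0, 0], [0, 0, 0], [0, 0, 0], [0, 0, 0]])

```text
time: 23.75
position: [0.5306, 0.3272, 0.1174]
ee_rot: [[0.955, 0.297, -0.0], [0.297, -0.955, 0.0], [0.0, -0.0, -1.0]]
wrist_force: [-0.2, 0.1, -0.9]
finger_gap: 0.057
finger_force: 64.1
```

```bash
python3 -c "
from h import *
plan(.5312,.3275,.082,np.radians(17.3))"
```

```text
lin [ 0.0006 -0.0001  0.0354] tw [-0.     -0.     -0.0001] rows 0.8 t 23.75
```

arm_command(grip=[45, 45, 45, 45, 45, 45, 45, 45], linear=[[0.0005, 0, 0.006], [0.0005, 0, 0.012], [0.0005, 0, 0.018], [0.0005, 0, 0.023], [0.0005, 0, 0.027], [0.0005, 0, 0.031], [0.0005, 0, 0.033], [0.0005, 0, 0.033]], twist=[[0, 0, 0], [0, 0, 0], [0, 0, 0], [0, 0, 0], [0, 0, 0], [0, 0, 0], [0, 0, 0], [0, 0, 0]])

```text
time: 24.42
position: [0.5307, 0.3272, 0.0837]
ee_rot: [[0.955, 0.297, -0.001], [0.297, -0.955, -0.0], [-0.001, 0.0, -1.0]]
wrist_force: [0.2, -0.2, -0.4]
finger_gap: 0.0569
finger_force: 64.1
```

No side contact. The last 2 mm to the base.

arm_command(grip=[45, 45, 45, 45], linear=[[0, 0, 0.0005], [0, 0, 0.001], [0, 0, 0.0015], [0, 0, 0.0015]], twist=[[0, 0, 0], [0, 0, 0], [0, 0, 0], [0, 0, 0]])

```text
time: 24.75
position: [0.5311, 0.3273, 0.0831]
ee_rot: [[0.955, 0.297, 0.0], [0.297, -0.955, 0.0], [0.0, -0.0, -1.0]]
wrist_force: [-0.5, 0.4, -0.8]
finger_gap: 0.0569
finger_force: 64.1
```

arm_command(grip=[45, 45, 45, 45], linear=[[0, 0, 0.0005], [0, 0, 0.001], [0, 0, 0.0015], [0, 0, 0.0015]], twist=[[0, 0, 0], [0, 0, 0], [0, 0, 0], [0, 0, 0]])

```text
time: 25.08
position: [0.5314, 0.3275, 0.0825]
ee_rot: [[0.955, 0.297, 0.0], [0.297, -0.955, 0.0], [0.0, -0.0, -1.0]]
wrist_force: [-2.3, -2.1, 5.7]
finger_gap: 0.0568
finger_force: 64.8
```

Contact with the base. Releasing and rising.

arm_command(grip=[70, 75, 80, 85, 90, 90, 90, 90], linear=[[0, 0, 0], [0, 0, 0], [0, 0, 0], [0, 0, 0], [0, 0, 0], [0, 0, 0], [0, 0, 0], [0, 0, 0]], twist=[[0, 0, 0], [0, 0, 0], [0, 0, 0], [0, 0, 0], [0, 0, 0], [0, 0, 0], [0, 0, 0], [0, 0, 0]])

```text
time: 25.75
position: [0.5311, 0.3273, 0.0814]
ee_rot: [[0.955, 0.297, -0.0], [0.297, -0.955, -0.0], [-0.0, 0.0, -1.0]]
wrist_force: [0.0, 0.1, 0.5]
finger_gap: 0.077
finger_force: 0.0
```

arm_command(grip=[90, 90, 90, 90, 90, 90, 90, 90], linear=[[0, 0, -0.01], [0, 0, -0.04], [0, 0, -0.08], [0, 0, -0.12], [0, 0, -0.16], [0, 0, -0.19], [0, 0, -0.19], [0, 0, -0.19]], twist=[[0, 0, 0], [0, 0, 0], [0, 0, 0], [0, 0, 0], [0, 0, 0], [0, 0, 0], [0, 0, 0], [0, 0, 0]])

```text
time: 26.42
position: [0.532, 0.3277, 0.275]
ee_rot: [[0.955, 0.297, 0.006], [0.297, -0.955, 0.002], [0.006, -0.0, -1.0]]
wrist_force: [0.5, 0.1, 0.1]
finger_gap: 0.0768
finger_force: 0.0
```

```bash
python3 - <<'E'
from h import *
ctrl.snapshot("wrist");snap("wrist","w15");a=cv2.imread("pics/w15.png");h=cv2.cvtColor(a,cv2.COLOR_BGR2HSV)
c,s=np.cos(np.radians(17.3)),np.sin(np.radians(17.3))
B=lambda u,v,z:[.5305+u*c-v*s,.3273+u*s+v*c,z]
print('expected box top z.036',[proj("w15",B(u,v,.036)).round(1).tolist() for u,v in[(.0185,.0285),(.0185,-.0285),(-.0185,-.0285),(-.0185,.0285)]])
x,y=proj("w15",B(0,0,.036)).astype(int)
m=(cv2.inRange(h,(0,120,60),(9,255,255))|cv2.inRange(h,(172,120,60),(180,255,255)))[y-40:y+40,x-50:x+50]
n,l,S,cc=cv2.connectedComponentsWithStats(m);i=1+np.argmax(S[1:,4]);q=S[i].tolist();print('red',q[0]+x-50,q[1]+y-40,q[2:])
k=cv2.minAreaRect(cv2.findContours((l==i).astype(np.uint8),0,2)[0][0]);print(k)
for yy in range(y-30,y+31,3):print(yy,h[yy,x-10].tolist(),end='|')
# places to go: soap
plan(.378,.202,.30,np.radians(-13.3)-np.pi*0)
E
```

```text
expected box top z.036 [[252.9, 177.3], [306.1, 177.3], [305.1, 210.0], [253.9, 210.0]]
red 253 173 [54, 29, 1306]
((50.5, 34.0), (28.0, 53.0), 90.0)
163 [17, 119, 88]|166 [15, 97, 134]|169 [16, 98, 138]|172 [15, 100, 132]|175 [1, 165, 74]|178 [1, 150, 95]|181 [0, 193, 140]|184 [1, 194, 141]|187 [0, 193, 143]|190 [0, 193, 136]|193 [0, 192, 142]|196 [0, 192, 142]|199 [1, 169, 142]|202 [18, 19, 164]|205 [19, 17, 167]|208 [9, 30, 160]|211 [13, 107, 112]|214 [15, 104, 105]|217 [15, 104, 98]|220 [15, 102, 100]|223 [16, 88, 156]|lin [-0.1828  0.0741 -0.0292] tw [5.000e-04 1.700e-03 5.339e-01] rows 4.8 t 26.52
```

The staple box is home, its edges matching prediction (rows 177–210, columns 253–306). Now over to the soap box.

```bash
python3 -c "
from h import *
plan(.378,.185,.28,np.radians(77))"
```

```text
lin [-0.1878  0.0903 -0.0091] tw [-8.0000e-04  1.6000e-03 -1.0421e+00] rows 8.3 t 26.52
```

arm_command(grip=[100, 100, 100, 100, 100, 100, 100, 100], linear=[[-0.025, 0.012, -0.005], [-0.055, 0.025, -0.009], [-0.085, 0.04, -0.009], [-0.115, 0.055, -0.009], [-0.145, 0.07, -0.009], [-0.17, 0.08, -0.009], [-0.188, 0.09, -0.009], [-0.188, 0.09, -0.009]], twist=[[0, 0, -0.12], [0, 0, -0.24], [0, 0, -0.36], [0, 0, -0.48], [0, 0, -0.6], [0, 0, -0.72], [0, 0, -0.84], [0, 0, -0.96]])

```text
time: 27.18
position: [0.3752, 0.1838, 0.2776]
ee_rot: [[0.3, 0.954, -0.005], [0.954, -0.3, -0.002], [-0.003, -0.005, -1.0]]
wrist_force: [0.9, -0.5, 1.0]
finger_gap: 0.0853
finger_force: 0.0
```

arm_command(grip=[100, 100, 100, 100], linear=[[0, 0, 0], [0, 0, 0], [0, 0, 0], [0, 0, 0]], twist=[[0, 0, -0.082], [0, 0, -0.082], [0, 0, -0.082], [0, 0, -0.082]])

```text
time: 27.52
position: [0.378, 0.1855, 0.2794]
ee_rot: [[0.227, 0.974, -0.002], [0.974, -0.227, -0.0], [-0.001, -0.002, -1.0]]
wrist_force: [0.2, -0.9, -0.4]
finger_gap: 0.0856
finger_force: 0.0
```

```bash
python3 - <<'E'
from h import *
snap("wrist","w16");snap("scene","s16");a=cv2.imread("pics/w16.png");h=cv2.cvtColor(a,cv2.COLOR_BGR2HSV)
t=np.radians(-12.5)
for z in(.034,):print([proj("w16",[.383+u*np.cos(t)-v*np.sin(t),.202+u*np.sin(t)+v*np.cos(t),z]).round(1).tolist() for u,v in[(.0295,.0445),(.0295,-.0445),(-.0295,-.0445),(-.0295,.0445)]])
x,y=proj("w16",[.383,.202,.034]).astype(int);print(x,y,ctrl.observe()['position'])
for yy in range(y-64,y+64,6): print(yy,' '.join('%3d'%h[yy,xx,1] for xx in range(x-48,x+49,4)))
E
```

```text
[[308.8, 133.8], [307.1, 213.6], [255.9, 214.0], [252.8, 134.3]]
281 175 [0.37818539 0.18554419 0.27980765]
111  63  64  56  67  73  69  71  69  75  69  77  83  79  71  79  82  77  72  76  78  80  78  64  58  56
117  61  59  53  54  49  60  64  72  73  80  84  84  80  78  79  82  76  72  75  80  72  64  63  58  54
123  59  60  56  52  52  56  59  74  76  79  78  75  83  78  80  81  69  67  78  78  66  61  66  70  67
129  57  50  51  53  52  51  54  57  65  78  72  72  79  80  73  72  67  71  72  73  67  60  58  56  64
135  56  56  57  59  54  41  37  37  38  39  40  41  41  42  21 134 152 162  11  69  64  60  59  56  53
141  78  75  80  78  65  39  44  42  44  45  44  44  44  43  13 171 176 173  18  59  68  63  56  56  52
147  78  72  53  64  64  42  43  46  44  45  43  45  43  45  22 172 171 174  47  61  59  66  67  68  65
153  65  71  58  66  74  43  45  43  45  46  46  44  44  44  25 171 152 159  75  62  68  81  77  77  76
159  76  79  70  69  72  57  43  44  44  45  43  44  43  45  32 166  53 136  83  68  72  72  72  70  73
165  80  70  67  69  69  59  42  44  43  45  44  43  44 
[... 595 characters left out ...]
  48  44  43  43  44  42  45  45  45  83 173 173 166  59  67  69  67  56  53
207  71  70  74  73  72  72  56  43  44  44  43  44  44  44  44  54 174 171 163  47  61  65  59  57  51
213  69  73  70  69  70  70  69  44  49  51  56  60  67  64  65  69  70  67  55  54  56  55  53  53  52
219  65  61  66  69  67  69  71  68  67  67  68  70  68  66  66  68  68  63  65  64  62  67  60  53  55
225  69  67  64  68  66  65  62  65  65  66  65  67  66  67  65  63  66  64  66  68  69  60  60  60  60
231  66  64  66  68  70  68  70  68  68  67  64  66  67  68  67  64  65  67  63  63  57  57  55  59  57
237  66  66  64  65  64  67  66  67  64  55  59  65  68  67  63  63  62  61  59  94  97  85  51  57  57
```

The soap box outline (columns 251–309, rows 133–212) gives its centre as (.3836,.2035) with its long axis at -99.7°. Grasp it across its 59 mm at yaw 80.3°.

```bash
python3 -c "
from h import *
plan(.3836,.2035,.086,np.radians(80.3))"
```

```text
lin [0.0188 0.0015 0.1938] tw [-0.0013  0.0005 -0.0586] rows 4.7 t 27.62
```

arm_command(grip=[100, 100, 100, 100, 100, 100, 100, 100], linear=[[0.019, 0.0015, 0.03], [0.019, 0.0015, 0.07], [0.019, 0.0015, 0.11], [0.019, 0.0015, 0.14], [0.019, 0.0015, 0.165], [0.019, 0.0015, 0.185], [0.019, 0.0015, 0.194], [0.019, 0.0015, 0.194]], twist=[[0, 0, -0.058], [0, 0, -0.058], [0, 0, -0.058], [0, 0, -0.058], [0, 0, -0.058], [0, 0, -0.058], [0, 0, -0.058], [0, 0, -0.058]])

```text
time: 28.28
position: [0.3826, 0.2034, 0.0844]
ee_rot: [[0.169, 0.986, -0.005], [0.986, -0.169, -0.001], [-0.002, -0.005, -1.0]]
wrist_force: [-0.5, 1.0, -0.0]
finger_gap: 0.0856
finger_force: 0.0
```

arm_command(grip=[100, 90, 80, 75, 70, 65, 60, 50], linear=[[0, 0, 0], [0, 0, 0], [0, 0, 0], [0, 0, 0], [0, 0, 0], [0, 0, 0], [0, 0, 0], [0, 0, 0]], twist=[[0, 0, 0], [0, 0, 0], [0, 0, 0], [0, 0, 0], [0, 0, 0], [0, 0, 0], [0, 0, 0], [0, 0, 0]])

```text
time: 28.95
position: [0.3847, 0.2038, 0.0876]
ee_rot: [[0.168, 0.986, 0.001], [0.986, -0.168, 0.0], [0.0, 0.001, -1.0]]
wrist_force: [-2.9, -0.4, 7.6]
finger_gap: 0.0563
finger_force: 61.9
```

arm_command(grip=[45, 45, 45, 45, 45, 45, 45, 45], linear=[[0, 0, 0], [0, 0, 0], [0, 0, -0.01], [0, 0, -0.03], [0, 0, -0.06], [0, 0, -0.09], [0, 0, -0.09], [0, 0, -0.09]], twist=[[0, 0, 0], [0, 0, 0], [0, 0, 0], [0, 0, 0], [0, 0, 0], [0, 0, 0], [0, 0, 0], [0, 0, 0]])

```text
time: 29.62
position: [0.3851, 0.204, 0.1787]
ee_rot: [[0.168, 0.986, 0.005], [0.986, -0.168, 0.001], [0.002, 0.005, -1.0]]
wrist_force: [-0.3, -0.3, -2.1]
finger_gap: 0.0564
finger_force: 65.2
```

```bash
python3 - <<'E'
from h import *
o=ctrl.observe();print(o['position'],o['finger_gap']);plan(.48,.16,.20,np.radians(108.5))
# tray, finer: all observations of its outer corners in w11
a=cv2.imread("pics/w11.png");h=cv2.cvtColor(a,cv2.COLOR_BGR2HSV)
c,s=np.cos(np.radians(18.3)),np.sin(np.radians(18.3))
B=lambda u,v:proj("w11",[.5355+u*c-v*s,.1645+u*s+v*c,.012])
for nm,f in(("x",lambda d:B(d,.0)),("y",lambda d:B(0,d))):
  print(nm,[(int(d*1000),h[int(round(f(d)[1])),int(round(f(d)[0]))].tolist()) for d in np.r_[-.068:-.034:.003,.036:.069:.003]])
E
```

```text
[0.38513626 0.20395763 0.1786778 ] 0.056368792789216735
lin [-0.0273  0.101  -0.0209] tw [ 0.0052 -0.0008 -0.4918] rows 3.9 t 29.62
x [(-68, [19, 59, 148]), (-65, [19, 61, 147]), (-62, [19, 58, 146]), (-59, [20, 57, 147]), (-55, [19, 58, 146]), (-52, [19, 59, 142]), (-49, [20, 58, 140]), (-46, [20, 54, 147]), (-43, [18, 62, 149]), (-40, [16, 98, 130]), (-37, [15, 104, 88]), (-34, [15, 99, 116]), (36, [16, 96, 146]), (39, [16, 94, 149]), (42, [16, 96, 149]), (45, [17, 76, 104]), (48, [19, 55, 115]), (51, [20, 51, 151]), (54, [19, 50, 152]), (57, [19, 55, 148]), (60, [20, 56, 147]), (63, [20, 53, 148]), (66, [20, 51, 151]), (69, [20, 49, 151])]
y [(-68, [18, 61, 63]), (-65, [20, 59, 104]), (-62, [19, 54, 127]), (-59, [17, 81, 136]), (-55, [16, 94, 155]), (-52, [16, 96, 138]), (-49, [16, 96, 149]), (-46, [16, 96, 152]), (-43, [16, 95, 153]), (-40, [16, 96, 152]), (-37, [16, 96, 152]), (-34, [16, 95, 155]), (36, [16, 95, 158]), (39, [16, 94, 157]), (42, [16, 94, 157]), (45, [16, 94, 157]), (48, [16, 94, 157]), (51, [16, 93, 156]), (54, [15, 100, 115]), (57, [16, 94, 154]), (60, [16, 96, 135]), (63, [20, 51, 144]), (66, [20, 48, 148]), (69, [20, 48, 148])]
```

Tray centre refined to (.5364,.1655), x axis at 18.3°. Carry the soap box there.

```bash
python3 - <<'E'
from h import *
plan(.5364,.1655,.18,np.radians(108.3))
# plate corner near the tray: height from two views
print(tri(("w2",374,188),("scene0",298,177)),tri(("w2",374,188),("side0",289,206)),tri(("w2",374,188),("side0",289,137)))
E
```

```text
lin [-0.0125  0.1556 -0.0006] tw [ 0.0052 -0.0008 -0.4883] rows 3.9 t 29.62
[0.41460963 0.10292761 0.18605772] [0.41463587 0.1150451  0.19492538] [0.42610187 0.15479191 0.40688752]
```

arm_command(grip=[45, 45, 45, 45, 45, 45, 45, 45], linear=[[-0.002, 0.025, 0], [-0.004, 0.055, 0], [-0.007, 0.085, 0], [-0.009, 0.115, 0], [-0.011, 0.14, 0], [-0.0125, 0.1555, 0], [-0.0125, 0.1555, 0], [-0.0125, 0.1555, 0]], twist=[[0, 0, -0.1], [0, 0, -0.2], [0, 0, -0.3], [0, 0, -0.4], [0, 0, -0.488], [0, 0, -0.488], [0, 0, -0.488], [0, 0, -0.488]])

```text
time: 30.28
position: [0.5345, 0.1648, 0.1747]
ee_rot: [[-0.313, 0.95, -0.003], [0.95, 0.313, -0.0], [0.001, -0.003, -1.0]]
wrist_force: [-0.5, 0.4, -0.8]
finger_gap: 0.0566
finger_force: 65.1
```

arm_command(grip=[45, 45, 45, 45, 45, 45, 45, 45], linear=[[0, 0, 0.015], [0, 0, 0.035], [0, 0, 0.05], [0, 0, 0.06], [0, 0, 0.065], [0, 0, 0.07], [0, 0, 0.07], [0, 0, 0.07]], twist=[[0, 0, 0], [0, 0, 0], [0, 0, 0], [0, 0, 0], [0, 0, 0], [0, 0, 0], [0, 0, 0], [0, 0, 0]])

```text
time: 30.95
position: [0.5354, 0.1653, 0.1069]
ee_rot: [[-0.314, 0.95, 0.001], [0.95, 0.314, 0.0], [-0.0, 0.001, -1.0]]
wrist_force: [0.3, -0.5, -0.9]
finger_gap: 0.0568
finger_force: 65.1
```

```bash
python3 -c "
from h import *
plan(.5364,.1655,.092,np.radians(108.3));print(ctrl.observe()['position'])"
```

```text
lin [-0.0002  0.001   0.0149] tw [ 0.0006  0.0001 -0.0002] rows 0.4 t 30.95
[0.53538088 0.16532957 0.10686798]
```

arm_command(grip=[45, 45, 45, 45, 45, 45, 45, 45], linear=[[0, 0.001, 0.004], [0, 0.001, 0.008], [0, 0.001, 0.011], [0, 0.001, 0.0125], [0, 0.001, 0.0135], [0, 0.001, 0.0145], [0, 0.001, 0.0145], [0, 0.001, 0.0145]], twist=[[0, 0, 0], [0, 0, 0], [0, 0, 0], [0, 0, 0], [0, 0, 0], [0, 0, 0], [0, 0, 0], [0, 0, 0]])

```text
time: 31.62
position: [0.5364, 0.1655, 0.0926]
ee_rot: [[-0.314, 0.95, 0.0], [0.95, 0.314, -0.0], [-0.0, 0.0, -1.0]]
wrist_force: [-2.8, -0.2, 5.9]
finger_gap: 0.0566
finger_force: 65.9
```

Contact on the tray floor. Release, rise and check.

arm_command(grip=[70, 75, 80, 85, 90, 95, 100, 100], linear=[[0, 0, 0], [0, 0, 0], [0, 0, 0], [0, 0, 0], [0, 0, 0], [0, 0, 0], [0, 0, 0], [0, 0, 0]], twist=[[0, 0, 0], [0, 0, 0], [0, 0, 0], [0, 0, 0], [0, 0, 0], [0, 0, 0], [0, 0, 0], [0, 0, 0]])

```text
time: 32.28
position: [0.5362, 0.1655, 0.0919]
ee_rot: [[-0.314, 0.95, -0.0], [0.95, 0.314, 0.0], [0.0, -0.0, -1.0]]
wrist_force: [0.8, 0.2, -0.6]
finger_gap: 0.0857
finger_force: 0.0
```

arm_command(grip=[100, 100, 100, 100, 100, 100, 100, 100], linear=[[0, 0, -0.01], [0, 0, -0.04], [0, 0, -0.08], [0, 0, -0.12], [0, 0, -0.16], [0, 0, -0.2], [0, 0, -0.24], [0, 0, -0.28]], twist=[[0, 0, 0], [0, 0, 0], [0, 0, 0], [0, 0, 0], [0, 0, 0], [0, 0, 0], [0, 0, 0], [0, 0, 0]])

```text
time: 32.95
position: [0.5355, 0.1655, 0.3749]
ee_rot: [[-0.314, 0.95, 0.001], [0.95, 0.314, 0.0], [-0.0, 0.001, -1.0]]
wrist_force: [0.2, 0.8, -0.4]
finger_gap: 0.0856
finger_force: 0.0
```

arm_command(grip=[100, 100, 100, 100], linear=[[0, 0, 0], [0, 0, 0], [0, 0, 0], [0, 0, 0]], twist=[[0, 0, 0], [0, 0, 0], [0, 0, 0], [0, 0, 0]])

```text
time: 33.28
position: [0.5355, 0.1654, 0.3701]
ee_rot: [[-0.314, 0.95, -0.003], [0.95, 0.314, -0.0], [0.001, -0.003, -1.0]]
wrist_force: [-0.4, 0.2, -0.1]
finger_gap: 0.0854
finger_force: 0.0
```

```bash
python3 - <<'E'
from h import *
snap("wrist","w17");snap("scene","s17");snap("side","d17")
f=lambda n,r:cv2.resize(cv2.imread(f"pics/{n}.png")[r[0]:r[1],r[2]:r[3]],(400,300),interpolation=2)
cv2.imwrite("pics/c17.png",np.vstack([np.hstack([f("w17",(0,420,0,560)),f("w17",(100,280,160,400))]),np.hstack([f("s17",(205,340,250,430)),f("s17",(180,270,120,240))])]))
E
```

```text
(no output)
```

View pics/c17.png

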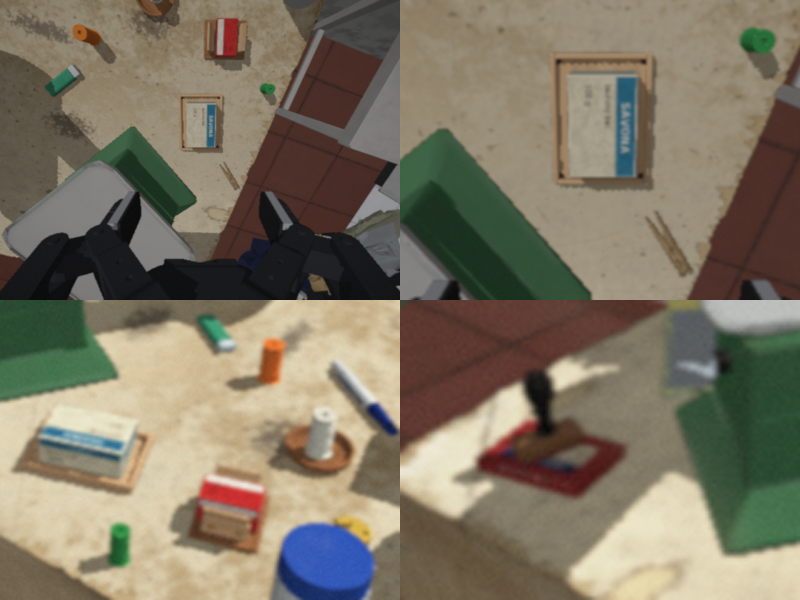

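The picture shows all four things in place: the soap box flat in the tray (within about 5 mm of centre), the staple box in the gap, the spool upright in the dish and the stamp upright on the tin. Handing in.

```bash
python3 -c "
from workcell import ctrl
print(ctrl.job_done())"
```

```text
the job is handed in; nothing more can be done
None
```

The job is handed in at about 33 s on the robot clock: the stamp, spool, staple box and soap box were placed in that order, and the last pictures show each standing in its place; the hand-in did not report the verdict.

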